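# Set out the tea-break tray

## Robot

A 6-joint arm with a two-finger parallel gripper is mounted at the origin on the work surface. World frame = base frame: x ahead of the robot, y to its left, z up, the work surface at z = 0. Lengths are in m, angles in degrees, forces in N, time in s.
With the tool pointing down it reaches from about 0.25 to 0.725 m from the base axis. Payload 9.7 kg.
Tool frame: the origin (TCP) lies on the centre line of the jaws, within the pads' length; the fingertips stand tip_extent ahead of it and the grasp point (between the pads) lies 3 mm ahead of it (tip_extent is the distance from the TCP to the fingertips, in m); z points along the fingers, y is the line along which they close (so a half turn about z gives the same grasp; the last joint's range is limited). The gripper opens to 85 mm and grips with 20 to 120 N. Pads are 22 mm wide; open, the fingers measure 114 mm over their backs; the gripper's body (76 mm by 85 mm) begins 54 mm behind the grasp point. The pads swing forward as they close: fully open they stand 13 mm farther back than shut.
Start: joints at [70.245, 4.979, 10.078, 95.1, 0, 90], TCP at [0.186, 0.518, 0.253] pointing down, gripper open.
Joint ranges: [-179.16, 179.16], [-48.56, 103.87], [-65.8, 70.77], [-126.05, 130.52], [-82.76, 87.17], [-180, 180]. Speed limits (degrees/s): [127.2, 127.2, 147.25, 180, 180, 180].

## Interface

Orientations are given as [roll, pitch, yaw] about the fixed x, y, z axes, in that order (R = Rz(yaw) Ry(pitch) Rx(roll)).
In Python, from workcell import * gives the robot as it stands.
- The arm moves only by the tool servo_tool, never from a script. Its argument "rows" is a list of rows, each an object with "offset": the shift along the tool's x, y, z as a fraction of full scale, a list of three; "yaw": the turn about the tool's z as a fraction of full scale; "claw": the closure, from 0 (fully open) to 1 (shut). A call has 1 to 12 rows; each row is the pose to reach, as a shift and turn from the pose commanded when the call began, along the tool's axes at that moment, turning the shorter way round; what a row does not reach only later rows make up. Full scale, the value 1, is 0.1 m for a shift and pi rad for a turn. A row lasts 1/8 s, in which the tool goes at most 62.5 mm and 10.7 degrees, less where a joint would pass 70% of its speed; a pose out of reach is approached as far as the arm can. A call with a number of a shift or a turn outside -1 to 1 is refused whole. A call with a gripper value outside its range is refused whole. The fingers move at their own pace and stop on an object; "squeeze" is the grip in N (left out, the last holds). Time passes only in rows, so rows that repeat a pose let the fingers close. It gives the time, the measured TCP pose, the force, the opening and the grip force at its end, in the units of the state.
- get_obs(): the state, without advancing time (a new reading comes with each control period).
- camera(name): name is "scene" or "top"; returns (picture, depth): 384x512x3 uint8, red, green, blue; 384x512 float32, m along the optical axis (not along the pixel's ray), 0 where there is no reading.
- camera_info(name): a dict with "fx", "fy", "cx", "cy" (pixels), "dist" ([k1, k2, p1, p2, k3] as OpenCV has them; the pictures are not rectified), "cam_to_world" (4x4, takes a point from camera to world coordinates). Camera axes: x right, y up, looking along -z (the intrinsics and any distortion apply to the point x, -y, -z); pixel columns grow to the right and rows downward; lengths in m; the calibration is good to about 2 mm. A picture is of the moment at which its call begins. camera_info takes no time and is no camera call.
- job_done(): hands the job in; it is judged then, once.
The state is a dict: "time": time; "q": joint angles; "qd": joint speeds; "joint_efforts": joint torques, N m; "ee_pos": TCP position; "tcp_rot": TCP orientation; "wrist_force": force on the tool from outside, world axes, zero at the start; "torque": the same for the moment, N m; "opening": finger opening in m; "grasp_force": force on a finger pad.
Only numpy, scipy, OpenCV 4.12 (cv2) and the standard library are available. Lean on these libraries where they do the work, as an engineer would, in place of code of your own. Each camera call takes 0.05 s, during which the arm holds its last target. There are 200 camera calls.

## Task

Set out the snack counter for the tea break. Spread the heaped muffins over the tray into one even layer: every muffin upright on the tray floor, at least 15 mm of clear tray between any two, covering the whole tray with one in each of the four corners and at least one in the stretch halfway along. Stand each jar lying on the blue mat in a caddy pocket of its own, lid up and flat on the pocket floor, and leave the juice bottles and the spoon where they are.

Things in the scene. Friction and masses are not known exactly. Their poses are not given: they have to be found in the camera images.
- tray: Fixed open aluminium tray, 250 x 350 x 26 mm outside, long side along its own y (roughly across in front of the robot); walls 5 mm thick, floor 5 mm thick. Origin: centre of its underside, on the counter; z up. The muffins start in it, heaped.
- caddy: Fixed low wooden caddy, 94 x 204 x 20 mm, with two square pockets side by side along its own y; stands left or right of the tray. Origin: centre of its underside; z up. Pocket floors are 6 mm above the counter, pocket walls rise 14 mm above the floor.
- pocket1 (a point): Centre of the floor of one caddy pocket, a square of 78 x 78 mm, 14 mm deep, 6 mm above the counter. Pocket centres are 110 mm apart.
- pocket2 (a point): Centre of the floor of the other caddy pocket, the same size.
- mat: Fixed thin blue mat, 150 x 210 x 3 mm, on the other side of the tray from the caddy, on which the jars start lying on their sides. Origin: centre of its underside.
- muffin1: Chocolate muffin, firm, 80 g or so: white paper case below, dark brown flat crown. 57 mm across (straight sides from 16 to 31 mm up; 50 mm across the foot, 44 mm across the flat top), 40 mm high. Origin: centre of its underside; z out of its top. Always present.
- muffin2: Chocolate muffin, firm, 80 g or so: white paper case below, dark brown flat crown. 57 mm across (straight sides from 16 to 31 mm up; 50 mm across the foot, 44 mm across the flat top), 40 mm high. Origin: centre of its underside; z out of its top. Always present.
- muffin3: Chocolate muffin, firm, 80 g or so: white paper case below, dark brown flat crown. 57 mm across (straight sides from 16 to 31 mm up; 50 mm across the foot, 44 mm across the flat top), 40 mm high. Origin: centre of its underside; z out of its top. Always present.
- muffin4: Chocolate muffin, firm, 80 g or so: white paper case below, dark brown flat crown. 57 mm across (straight sides from 16 to 31 mm up; 50 mm across the foot, 44 mm across the flat top), 40 mm high. Origin: centre of its underside; z out of its top. Always present.
- muffin5: Chocolate muffin, firm, 80 g or so: white paper case below, dark brown flat crown. 57 mm across (straight sides from 16 to 31 mm up; 50 mm across the foot, 44 mm across the flat top), 40 mm high. Origin: centre of its underside; z out of its top. Always present.
- muffin6: Chocolate muffin, firm, 80 g or so: white paper case below, dark brown flat crown. 57 mm across (straight sides from 16 to 31 mm up; 50 mm across the foot, 44 mm across the flat top), 40 mm high. Origin: centre of its underside; z out of its top. May be absent (None).
- muffin7: Chocolate muffin, firm, 80 g or so: white paper case below, dark brown flat crown. 57 mm across (straight sides from 16 to 31 mm up; 50 mm across the foot, 44 mm across the flat top), 40 mm high. Origin: centre of its underside; z out of its top. May be absent (None).
- muffin8: Chocolate muffin, firm, 80 g or so: white paper case below, dark brown flat crown. 57 mm across (straight sides from 16 to 31 mm up; 50 mm across the foot, 44 mm across the flat top), 40 mm high. Origin: centre of its underside; z out of its top. May be absent (None).
- jar1: Eight-sided jar, 58 mm across flats, 63 across corners, 64 mm long: dark red body 50 mm, then a round white lid 52 mm wide, 14 mm thick, with a green spot. About 0.16 kg. Starts lying on a flat on the blue mat, lid turned roughly to the robot. Origin: on the axis, halfway along the 64 mm; its x axis points out of the lid (up when it stands lid up). May be absent (None).
- jar2: Eight-sided jar, 58 mm across flats, 63 across corners, 64 mm long: dark red body 50 mm, then a round white lid 52 mm wide, 14 mm thick, with a green spot. About 0.16 kg. Starts lying on a flat on the blue mat, lid turned roughly to the robot. Origin: on the axis, halfway along the 64 mm; its x axis points out of the lid (up when it stands lid up). May be absent (None).
- bottle_green: Bystander: green juice bottle, 52 mm across, 155 mm tall, standing beyond the tray. Origin: centre of its underside. Leave it alone.
- bottle_orange: Bystander: orange juice bottle, 52 mm across, 155 mm tall, standing beyond the tray. Origin: centre of its underside. Leave it alone.
- spoon: Bystander: steel spoon, 150 mm long, lying on the counter beyond the tray, between the bottles. Leave it alone.
Mind the look-alikes: they are no part of the job. Leave any orange or purple look-alike of the muffin4 alone.

How it is judged:
By the outcome, as a careful person would: the job done as asked, in the order asked, and still so for the second after the job is handed in, with the robot touching nothing.
Of muffin6, muffin7, muffin8 only 1 to 3 are there at a start; the rules pass over those that are not, and their reading is None.
Of jar1, jar2 only 1 to 2 are there at a start; the rules pass over those that are not, and their reading is None.
At some moment in a run one of jar1, jar2, muffin1, muffin2, muffin3 may be knocked a few centimetres aside while the robot is not near it.
Once in a run the grip may slacken for a moment while it holds something.
It also fails if it takes over 200 s, if anything falls off the work surface, if the arm or the gripper's body presses on something with over 40 N, if the wrist force passes 120 N, or if a joint passes its speed limit or range.

## Working session

There is one attempt and no reset: what is moved stays moved. The work goes in short steps, Python scripts to look and compute and a tool call to move; the robot and the scene stay as the last step left them, time stands still between calls to the robot, and variables do not carry over. Pictures are saved under pics/ and viewed, at most 14 in all, crops included, and the job is handed in when it is done.

Besides the shell and the picture viewer there is one more tool, called after ">>>" in YAML: its name, and indented under it one key for each argument. servo_tool: Moves the arm, as the interface text tells. Its arguments: {"type":"object","properties":{"rows":{"type":"array"},"squeeze":{"type":"number"}},"required":["rows"]}

```bash
ls; mkdir -p pics
cat > h.py <<'E'
from workcell import *
import numpy as np, cv2
def grab(n,f=None):
    im,d=camera(n)
    if f: cv2.imwrite('pics/'+f,cv2.cvtColor(im,cv2.COLOR_RGB2BGR))
    return im,d
def cloud(n,d):
    i=camera_info(n);K=np.array([[i['fx'],0,i['cx']],[0,i['fy'],i['cy']],[0,0,1.]])
    h,w=d.shape;u,v=np.meshgrid(np.arange(w),np.arange(h))
    p=cv2.undistortPoints(np.stack([u.ravel(),v.ravel()],1).astype(np.float64)[:,None],K,np.array(i['dist'],float))[:,0].reshape(h,w,2)
    P=np.stack([p[...,0]*d,-p[...,1]*d,-d],-1)
    T=np.array(i['cam_to_world']);W=P@T[:3,:3].T+T[:3,3]
    W[d<=0]=np.nan
    return W
E
python3 - <<'E'
from h import *
o=get_obs();print({k:np.round(v,3) if not isinstance(v,dict) else v for k,v in o.items()})
for n in ['top','scene']:
    im,d=grab(n,n+'0.png');np.save('/tmp/'+n,d);print(n,np.round(camera_info(n)['cam_to_world'],2).tolist())
E
```

```text
pics
{'time': np.float64(0.0), 'q': array([70.245,  5.013, 10.034, 95.099,  0.   , 90.   ]), 'qd': array([ 0.089, -0.049,  0.024,  0.003, -0.003, -0.026]), 'joint_efforts': array([-3.000e-03, -5.204e+01,  4.648e+01,  1.700e-02, -0.000e+00,
       -0.000e+00]), 'ee_pos': array([0.186, 0.517, 0.253]), 'tcp_rot': array([-179.923,   -0.   ,  160.245]), 'wrist_force': array([ 0.391,  0.028, -0.033]), 'torque': array([-0.007,  0.041, -0.052]), 'grasp_force': np.float64(0.0), 'opening': np.float64(0.086)}
top [[-0.0, 0.99, -0.17, 0.43], [-1.0, -0.0, 0.0, -0.02], [-0.0, 0.17, 0.99, 1.05], [0.0, 0.0, 0.0, 1.0]]
scene [[-0.83, -0.46, 0.31, 1.02], [0.55, -0.69, 0.46, 0.63], [0.0, 0.56, 0.83, 1.15], [0.0, 0.0, 0.0, 1.0]]
```

View pics/top0.png

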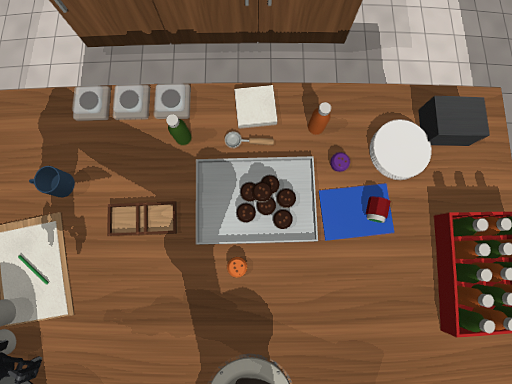

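View pics/scene0.png

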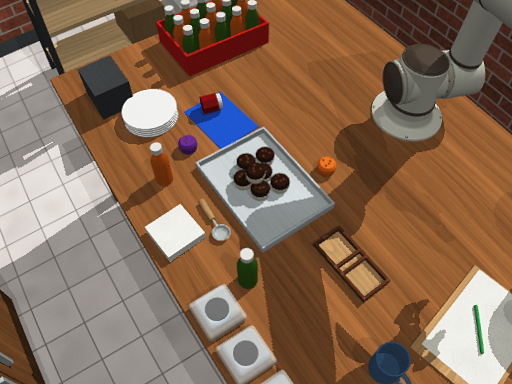

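The top view shows the tray at cols 196-317, rows 157-243, with about 7 muffins around (265,200). One jar is at (377,208), and the caddy is at (142,217). I'll enlarge and measure.

Run:
```python
from h import *
im=cv2.imread('pics/top0.png');c=im[150:250,190:400]
a=cv2.resize(c,None,fx=3.8,fy=3.8,interpolation=cv2.INTER_CUBIC);cv2.imwrite('pics/c0.png',a)
W=cloud('top',np.load('/tmp/top.npy'))
hsv=cv2.cvtColor(im,cv2.COLOR_BGR2HSV)
for n,(u,v) in dict(tl=(198,160),tr=(312,158),bl=(198,241),br=(314,239),cad=(125,217),cad2=(160,217),cadl=(109,220),cadr=(176,217),mat=(340,220),orange=(237,268),purple=(340,161)).items(): print(n,np.round(W[v,u],3))
Z=W[...,2];X=W[...,0];Y=W[...,1]
# blue mat
blue=(hsv[...,0]>105)&(hsv[...,0]<125)&(hsv[...,1]>150)&(np.abs(Z-.003)<.01)&(np.arange(512)[None]>300)
r=cv2.minAreaRect(np.stack([X[blue],Y[blue]],1).astype(np.float32));print('mat',r)
# tray rim
t=(Z>.018)&(Z<.034)&(X>.3)&(X<.62)&(np.abs(Y)<.3)
t=cv2.morphologyEx(t.astype(np.uint8),cv2.MORPH_CLOSE,np.ones((3,3)))
n,l,s,_=cv2.connectedComponentsWithStats(t)
for k in range(1,n):
  if s[k,4]>60:
    m=l==k;print(s[k],cv2.minAreaRect(np.stack([X[m],Y[m]],1).astype(np.float32)))
# caddy rim
t=(Z>.013)&(Z<.03)&(X>.25)&(X<.6)&(Y>.15)&(Y<.5)
n,l,s,_=cv2.connectedComponentsWithStats(t.astype(np.uint8))
for k in range(1,n):
  if s[k,4]>60:
    m=l==k;print('cad',s[k],cv2.minAreaRect(np.stack([X[m],Y[m]],1).astype(np.float32)),np.median(Z[m]))
```

```text
tl [0.684 0.152 0.029]
tr [ 0.69  -0.187  0.022]
bl [0.447 0.151 0.005]
br [ 0.451 -0.189  0.005]
cad [0.517 0.372 0.007]
cad2 [0.517 0.265 0.007]
cadl [0.507 0.415 0.02 ]
cadr [0.517 0.216 0.012]
mat [ 0.506 -0.269  0.001]
orange [0.371 0.035 0.041]
purple [ 0.677 -0.267  0.041]
mat ((0.5324572324752808, -0.31793490052223206), (0.149078369140625, 0.2093162089586258), 5.799201011657715)
[196 181 122  63 462] ((0.5293533802032471, -0.01895153522491455), (0.17598368227481842, 0.3510614335536957), 0.6005426645278931)
[147 201  29  34 239] ((0.515180766582489, 0.25812315940856934), (0.09635689854621887, 0.08274143934249878), 0.9749156832695007)
cad [196 189   2  55 103] ((0.5193299651145935, 0.15378376841545105), (0.15731050074100494, 0.0038056441117078066), 1.2101689577102661) 0.024579221501190407
cad [107 201  70  35 785] ((0.5126357674598694, 0.31882327795028687), (0.09599190950393677, 0.20754830539226532), 2.5625853538513184) 0.019680754278390777
```

View pics/c0.png

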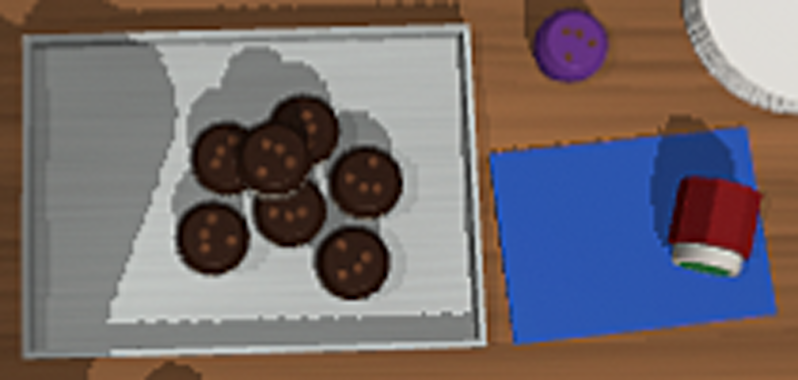

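Run:
```python
import workcell;print({k:v for k,v in vars(workcell).items() if not k.startswith('__') and not callable(v) and k in ('tip_extent',) or 'tip' in k.lower()}, [k for k in dir(workcell) if not k.startswith('_')])
from h import *
im=cv2.imread('pics/top0.png')
W=cloud('top',np.load('/tmp/top.npy'));X,Y,Z=[W[...,i] for i in range(3)]
hsv=cv2.cvtColor(im,cv2.COLOR_BGR2HSV)
# muffin tops from crop centres
for n,(a,b) in dict(A=(227,158),B=(305,128),T=(274,157),C=(290,213),D=(366,182),E=(212,238),F=(352,262),Jbody=(715,210),Jtop2=(705,240),Jlid=(707,262)).items():
    u,v=190+a/3.8,150+b/3.8;u,v=int(round(u)),int(round(v));p=np.nanmedian(W[v-1:v+2,u-1:u+2].reshape(-1,3),0);print(n,np.round(p,4))
# tray inner floor
fl=(np.abs(Z-.005)<.004)&(X>.42)&(X<.72)&(Y<.17)&(Y>-.21)&(hsv[...,1]<60)
print('floor',cv2.minAreaRect(np.stack([X[fl],Y[fl]],1).astype(np.float32)))
red=((hsv[...,0]<8)|(hsv[...,0]>172))&(hsv[...,1]>150)&(Z>.04)&(np.abs(X-.53)<.12)&(np.abs(Y+.36)<.1)
print('jar',red.sum(),np.nanmax(Z[red]),cv2.minAreaRect(np.stack([X[red],Y[red]],1).astype(np.float32)))
top=(red&(Z>.056));print('jar top flat',top.sum(),cv2.minAreaRect(np.stack([X[top],Y[top]],1).astype(np.float32)))
```

```text
{'tip_extent': 0.022} ['PlanningError', 'camera', 'camera_info', 'get_obs', 'job_done', 'tip_extent']
A [ 0.5849 -0.0023  0.0456]
B [ 0.6079 -0.06    0.0443]
T [ 0.5817 -0.036   0.0836]
C [ 0.5442 -0.0478  0.0463]
D [ 0.5673 -0.1051  0.0441]
E [0.5247 0.0092 0.0461]
F [ 0.5071 -0.0956  0.0448]
Jbody [ 0.5434 -0.3653  0.0611]
Jtop2 [ 0.5205 -0.3587  0.0597]
Jlid [ 0.5038 -0.3613  0.0552]
floor ((0.5651737451553345, -0.01870650053024292), (0.24676010012626648, 0.3568725883960724), 1.1796555519104004)
jar 334 0.0669995172086717 ((0.5400352478027344, -0.37313681840896606), (0.05793077498674393, 0.04881482198834419), 75.57148742675781)
jar top flat 191 ((0.540225625038147, -0.3731142580509186), (0.03480556234717369, 0.04846343770623207), 75.48832702636719)
```

```bash
cat > plan.py <<'E'
import numpy as np, json, math
def frame(yw):
    a=math.radians(yw);return np.array([[math.cos(a),math.sin(a),0],[math.sin(a),-math.cos(a),0],[0,0,-1.]]).T
def plan(cur,wps,step=.045,dy=10):
    """wps: (x,y,z,yaw,claw,hold). prints calls; returns final commanded pose"""
    rows=[];p=np.array(cur,float)
    for x,y,z,yw,c,h in wps:
        q=np.array([x,y,z,yw]);n=max(1,math.ceil(np.linalg.norm(q[:3]-p[:3])/step-.01),math.ceil(abs(yw-p[3])/dy-.01))
        for k in range(1,n+1): rows.append((p+(q-p)*k/n,c,''))
        rows+= [(q,c,'')]*h; p=q
    base=np.array(cur,float);call=[];last=base.copy()
    def flush():
        nonlocal call,base
        print(json.dumps(call).replace(' ',''));call=[];base=last.copy()
    for q,c,_ in rows:
        for _t in range(2):
            R=frame(base[3]);o=np.round(R.T@(q[:3]-base[:3])/.1,2)
            if np.abs(o).max()<=1 and len(call)<12: break
            flush()
        yf=round(-(q[3]-base[3])/180,3)
        call.append({"offset":[float(v)+0. for v in o],"yaw":yf,"claw":c})
        last=np.r_[base[:3]+R@o*.1,base[3]-yf*180]
    flush();print('END',np.round(last,4).tolist())
    return last
E
python3 - <<'E'
from plan import *
plan([.186,.518,.253,160.2],[(.582,-.036,.16,160,0,0),(.582,-.036,.073,160,0,1)],step=.06)
E
```

```text
[{"offset":[-0.47,-0.32,0.08],"yaw":0.0,"claw":0},{"offset":[-0.93,-0.65,0.16],"yaw":0.0,"claw":0}]
[{"offset":[-0.47,-0.32,0.07],"yaw":0.0,"claw":0},{"offset":[-0.94,-0.64,0.15],"yaw":0.0,"claw":0}]
[{"offset":[-0.46,-0.32,0.08],"yaw":0.0,"claw":0},{"offset":[-0.93,-0.65,0.15],"yaw":0.001,"claw":0}]
[{"offset":[-0.47,-0.32,0.08],"yaw":-0.0,"claw":0},{"offset":[-0.94,-0.64,0.16],"yaw":-0.0,"claw":0}]
[{"offset":[-0.46,-0.32,0.08],"yaw":-0.0,"claw":0},{"offset":[-0.93,-0.64,0.15],"yaw":-0.0,"claw":0}]
[{"offset":[-0.47,-0.32,0.08],"yaw":0.0,"claw":0},{"offset":[-0.94,-0.64,0.16],"yaw":0.0,"claw":0},{"offset":[-0.94,-0.64,0.59],"yaw":0.0,"claw":0}]
[{"offset":[0.0,0.0,0.44],"yaw":0.0,"claw":0},{"offset":[0.0,0.0,0.44],"yaw":0.0,"claw":0}]
END [0.5822, -0.0358, 0.073, 160.02]
```

>>> servo_tool:
  rows:
    - {"offset": [-0.47, -0.32, 0.08], "yaw": 0, "claw": 0}
    - {"offset": [-0.93, -0.65, 0.16], "yaw": 0, "claw": 0}
  squeeze: 30

```text
time: 0.35
ee_pos: [0.2518, 0.4241, 0.2364]
tcp_rot: [-179.9, -0.0, 160.3]
wrist_force: [0.6, 0.2, 0.8]
opening: 0.0856
grasp_force: 0.0
```

>>> servo_tool:
  rows:
    - {"offset": [-0.47, -0.32, 0.07], "yaw": 0, "claw": 0}
    - {"offset": [-0.94, -0.64, 0.15], "yaw": 0, "claw": 0}

```text
time: 0.6
ee_pos: [0.3189, 0.3314, 0.2218]
tcp_rot: [-180.0, 0.0, 160.3]
wrist_force: [1.0, 0.4, -0.3]
opening: 0.0852
grasp_force: 0.0
```

>>> servo_tool:
  rows:
    - {"offset": [-0.46, -0.32, 0.08], "yaw": 0, "claw": 0}
    - {"offset": [-0.93, -0.65, 0.15], "yaw": 0.001, "claw": 0}

```text
time: 0.85
ee_pos: [0.3845, 0.2388, 0.2068]
tcp_rot: [-180.0, -0.0, 160.1]
wrist_force: [-0.1, 0.4, 0.5]
opening: 0.0853
grasp_force: 0.0
```

>>> servo_tool:
  rows:
    - {"offset": [-0.47, -0.32, 0.08], "yaw": 0, "claw": 0}
    - {"offset": [-0.94, -0.64, 0.16], "yaw": 0, "claw": 0}

```text
time: 1.1
ee_pos: [0.4511, 0.1464, 0.1909]
tcp_rot: [180.0, 0.0, 160.1]
wrist_force: [0.7, 0.6, 0.1]
opening: 0.0853
grasp_force: 0.0
```

>>> servo_tool:
  rows:
    - {"offset": [-0.46, -0.32, 0.08], "yaw": 0, "claw": 0}
    - {"offset": [-0.93, -0.64, 0.15], "yaw": 0, "claw": 0}

```text
time: 1.35
ee_pos: [0.5167, 0.0545, 0.1758]
tcp_rot: [-180.0, -0.0, 160.1]
wrist_force: [0.1, 0.7, -0.1]
opening: 0.0855
grasp_force: 0.0
```

>>> servo_tool:
  rows:
    - {"offset": [-0.47, -0.32, 0.08], "yaw": 0, "claw": 0}
    - {"offset": [-0.94, -0.64, 0.16], "yaw": 0, "claw": 0}
    - {"offset": [-0.94, -0.64, 0.16], "yaw": 0, "claw": 0}
    - {"offset": [-0.94, -0.64, 0.16], "yaw": 0, "claw": 0}

```text
time: 1.85
ee_pos: [0.5822, -0.0358, 0.1598]
tcp_rot: [-180.0, -0.1, 160.0]
wrist_force: [-0.2, 1.3, 0.0]
opening: 0.0854
grasp_force: 0.0
```

Run:
```python
from plan import *
c=plan([.5822,-.0358,.1598,160],[(.582,-.036,.073,160,0,1),(.582,-.036,.073,160,1,6),(.582,-.036,.115,160,1,0)])
```

```text
[{"offset":[0.0,0.0,0.43],"yaw":-0.0,"claw":0},{"offset":[0.0,0.0,0.87],"yaw":-0.0,"claw":0},{"offset":[0.0,0.0,0.87],"yaw":-0.0,"claw":0},{"offset":[0.0,0.0,0.87],"yaw":-0.0,"claw":1},{"offset":[0.0,0.0,0.87],"yaw":-0.0,"claw":1},{"offset":[0.0,0.0,0.87],"yaw":-0.0,"claw":1},{"offset":[0.0,0.0,0.87],"yaw":-0.0,"claw":1},{"offset":[0.0,0.0,0.87],"yaw":-0.0,"claw":1},{"offset":[0.0,0.0,0.87],"yaw":-0.0,"claw":1},{"offset":[0.0,0.0,0.87],"yaw":-0.0,"claw":1},{"offset":[0.0,0.0,0.45],"yaw":-0.0,"claw":1}]
END [0.5822, -0.0358, 0.1148, 160.0]
```

>>> servo_tool:
  rows:
    - {"offset": [0, 0, 0.43], "yaw": 0, "claw": 0}
    - {"offset": [0, 0, 0.87], "yaw": 0, "claw": 0}
    - {"offset": [0, 0, 0.87], "yaw": 0, "claw": 0}
    - {"offset": [0, 0, 0.87], "yaw": 0, "claw": 1}
    - {"offset": [0, 0, 0.87], "yaw": 0, "claw": 1}
    - {"offset": [0, 0, 0.87], "yaw": 0, "claw": 1}
    - {"offset": [0, 0, 0.87], "yaw": 0, "claw": 1}
    - {"offset": [0, 0, 0.87], "yaw": 0, "claw": 1}
    - {"offset": [0, 0, 0.87], "yaw": 0, "claw": 1}

```text
time: 2.98
ee_pos: [0.5838, -0.0356, 0.0762]
tcp_rot: [179.9, 0.2, 160.1]
wrist_force: [-1.9, 1.6, 6.8]
opening: 0.0556
grasp_force: 32.4
```

Run:
```python
from plan import *
c=plan([.5822,-.0358,.0728,160],[(.582,-.036,.12,160,1,0),(.643,.1,.1,178,1,0),(.643,.1,.036,180,1,1),(.643,.1,.036,180,.2,3),(.643,.1,.1,180,.2,0),(.525,.009,.1,140,0,0),(.525,.009,.033,140,0,1),(.525,.009,.033,140,1,6)])
```

```text
[{"offset":[0.0,0.0,-0.24],"yaw":-0.0,"claw":1},{"offset":[0.0,0.0,-0.47],"yaw":-0.0,"claw":1},{"offset":[-0.03,0.37,-0.42],"yaw":-0.025,"claw":1},{"offset":[-0.05,0.74,-0.37],"yaw":-0.05,"claw":1}]
[{"offset":[-0.09,0.36,0.05],"yaw":-0.025,"claw":1},{"offset":[-0.17,0.73,0.1],"yaw":-0.05,"claw":1},{"offset":[-0.17,0.73,0.42],"yaw":-0.056,"claw":1},{"offset":[-0.17,0.73,0.74],"yaw":-0.061,"claw":1},{"offset":[-0.17,0.73,0.74],"yaw":-0.061,"claw":1},{"offset":[-0.17,0.73,0.74],"yaw":-0.061,"claw":0.2},{"offset":[-0.17,0.73,0.74],"yaw":-0.061,"claw":0.2},{"offset":[-0.17,0.73,0.74],"yaw":-0.061,"claw":0.2},{"offset":[-0.17,0.73,0.74],"yaw":-0.061,"claw":0.2},{"offset":[-0.17,0.73,0.42],"yaw":-0.061,"claw":0.2},{"offset":[-0.17,0.73,0.1],"yaw":-0.061,"claw":0.2},{"offset":[0.07,0.45,0.1],"yaw":-0.006,"claw":0}]
[{"offset":[0.26,-0.28,0.0],"yaw":0.056,"claw":0},{"offset":[0.51,-0.55,0.0],"yaw":0.112,"claw":0},{"offset":[0.76,-0.83,0.0],"yaw":0.167,"claw":0},{"offset":[0.76,-0.83,0.33],"yaw":0.167,"claw":0},{"offset":[0.76,-0.83,0.67],"yaw":0.167,"claw":0},{"offset":[0.76,-0.83,0.67],"yaw":0.167,"claw":0},{"offset":[0.76,-0.83,0.67],"yaw":0.167,"claw":1},{"offset":[0.76,-0.83,0.67],"yaw":0.167,"claw":1},{"offset":[0.76,-0.83,0.67],"yaw":0.167,"claw":1},{"offset":[0.76,-0.83,0.67],"yaw":0.167,"claw":1},{"offset":[0.76,-0.83,0.67],"yaw":0.167,"claw":1},{"offset":[0.76,-0.83,0.67],"yaw":0.167,"claw":1}]
[{"offset":[0.0,0.0,0.0],"yaw":0.0,"claw":1}]
END [0.5248, 0.0089, 0.0328, 140.02]
```

>>> servo_tool:
  rows:
    - {"offset": [0, 0, -0.24], "yaw": 0, "claw": 1}
    - {"offset": [0, 0, -0.47], "yaw": 0, "claw": 1}
    - {"offset": [-0.03, 0.37, -0.42], "yaw": -0.025, "claw": 1}
    - {"offset": [-0.05, 0.74, -0.37], "yaw": -0.05, "claw": 1}

```text
time: 3.48
ee_pos: [0.6137, 0.0325, 0.1125]
tcp_rot: [180.0, 0.2, 169.1]
wrist_force: [0.1, -0.3, -1.5]
opening: 0.0553
grasp_force: 32.4
```

>>> servo_tool:
  rows:
    - {"offset": [-0.09, 0.36, 0.05], "yaw": -0.025, "claw": 1}
    - {"offset": [-0.17, 0.73, 0.1], "yaw": -0.05, "claw": 1}
    - {"offset": [-0.17, 0.73, 0.42], "yaw": -0.056, "claw": 1}
    - {"offset": [-0.17, 0.73, 0.71], "yaw": -0.061, "claw": 1}
    - {"offset": [-0.17, 0.73, 0.71], "yaw": -0.061, "claw": 1}

```text
time: 4.1
ee_pos: [0.6426, 0.1005, 0.0388]
tcp_rot: [-180.0, -0.1, -179.9]
wrist_force: [-0.5, -0.4, -0.6]
opening: 0.0553
grasp_force: 32.6
```

>>> servo_tool:
  rows:
    - {"offset": [0, 0, 0], "yaw": 0, "claw": 0.2}
    - {"offset": [0, 0, 0], "yaw": 0, "claw": 0.2}
    - {"offset": [0, 0, 0], "yaw": 0, "claw": 0.2}
    - {"offset": [0, 0, -0.35], "yaw": 0, "claw": 0.2}
    - {"offset": [0, 0, -0.7], "yaw": 0, "claw": 0.2}
    - {"offset": [0, 0, -0.7], "yaw": 0, "claw": 0}

```text
time: 4.85
ee_pos: [0.6446, 0.1006, 0.1133]
tcp_rot: [180.0, 0.3, -180.0]
wrist_force: [0.6, 0.4, -0.3]
opening: 0.0843
grasp_force: 0.0
```

```bash
cat > look.py <<'E'
from h import *
import sys
im,d=grab('top',sys.argv[1]);W=cloud('top',d)
a=cv2.cvtColor(im,cv2.COLOR_RGB2BGR)[140:255,100:400];cv2.imwrite('pics/'+sys.argv[1],cv2.resize(a,None,fx=2.6,fy=2.6,interpolation=cv2.INTER_CUBIC))
X,Y,Z=[W[...,i] for i in range(3)]
m=((im.max(2)<75)&(Z>.03)&(Z<.1)&(X>.44)&(X<.69)&(Y>-.2)&(Y<.16)).astype(np.uint8)
g=cv2.erode(m,np.ones((3,3)));n,l,s,c=cv2.connectedComponentsWithStats(g)
for k in range(1,n):
    if s[k,4]>12:
        q=l==k;pts=np.stack([X[q],Y[q]],1);r=cv2.minEnclosingCircle(pts.astype(np.float32))
        print(s[k,4],np.round(pts.mean(0),4),'z',np.round(np.nanpercentile(Z[q],[10,50,90]),3),'circ',np.round(r[0],4),round(r[1],3))
E
python3 look.py t1.png
```

```text
160 [ 0.6087 -0.0572] z [0.041 0.045 0.047] circ [ 0.6094 -0.0576] 0.024
171 [0.5873 0.0012] z [0.042 0.045 0.047] circ [5.883e-01 2.000e-04] 0.024
160 [ 0.5686 -0.1031] z [0.042 0.044 0.047] circ [ 0.5693 -0.1041] 0.025
161 [ 0.5468 -0.0472] z [0.042 0.045 0.047] circ [ 0.5488 -0.0469] 0.024
161 [0.5267 0.0115] z [0.042 0.045 0.047] circ [0.528  0.0108] 0.024
161 [ 0.5091 -0.0942] z [0.042 0.045 0.047] circ [ 0.5088 -0.0935] 0.025
```

View pics/t1.png

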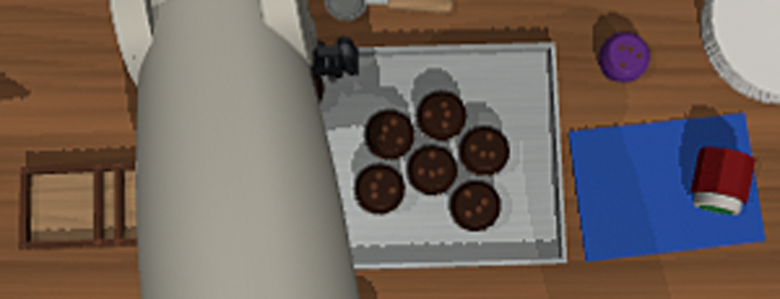

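The six remaining muffins lie in one layer and the first is hidden under the arm. On to E.

Run:
```python
from plan import *
c=plan([.643,.1,.109,180],[(.526,.011,.1,140,0,0),(.526,.011,.033,140,0,1),(.526,.011,.033,140,1,5),(.526,.011,.1,140,1,0),(.485,.1,.1,178,1,0),(.485,.1,.035,180,1,1),(.485,.1,.035,180,.2,2),(.485,.1,.105,180,.2,0)])
```

```text
[{"offset":[0.29,-0.22,0.02],"yaw":0.056,"claw":0},{"offset":[0.58,-0.45,0.04],"yaw":0.111,"claw":0},{"offset":[0.88,-0.67,0.07],"yaw":0.167,"claw":0}]
[{"offset":[0.14,-0.34,0.02],"yaw":0.055,"claw":0},{"offset":[0.14,-0.34,0.35],"yaw":0.055,"claw":0},{"offset":[0.14,-0.34,0.69],"yaw":0.055,"claw":0},{"offset":[0.14,-0.34,0.69],"yaw":0.055,"claw":0},{"offset":[0.14,-0.34,0.69],"yaw":0.055,"claw":1},{"offset":[0.14,-0.34,0.69],"yaw":0.055,"claw":1},{"offset":[0.14,-0.34,0.69],"yaw":0.055,"claw":1},{"offset":[0.14,-0.34,0.69],"yaw":0.055,"claw":1},{"offset":[0.14,-0.34,0.69],"yaw":0.055,"claw":1},{"offset":[0.14,-0.34,0.69],"yaw":0.055,"claw":1},{"offset":[0.14,-0.34,0.35],"yaw":0.055,"claw":1},{"offset":[0.14,-0.34,0.02],"yaw":0.055,"claw":1}]
[{"offset":[0.22,0.11,0.0],"yaw":-0.053,"claw":1},{"offset":[0.44,0.21,0.0],"yaw":-0.105,"claw":1},{"offset":[0.67,0.32,0.0],"yaw":-0.158,"claw":1},{"offset":[0.89,0.42,0.0],"yaw":-0.211,"claw":1},{"offset":[0.89,0.42,0.32],"yaw":-0.216,"claw":1},{"offset":[0.89,0.42,0.65],"yaw":-0.222,"claw":1},{"offset":[0.89,0.42,0.65],"yaw":-0.222,"claw":1},{"offset":[0.89,0.42,0.65],"yaw":-0.222,"claw":0.2},{"offset":[0.89,0.42,0.65],"yaw":-0.222,"claw":0.2},{"offset":[0.89,0.42,0.65],"yaw":-0.222,"claw":0.2},{"offset":[0.89,0.42,0.3],"yaw":-0.222,"claw":0.2},{"offset":[0.89,0.42,-0.05],"yaw":-0.222,"claw":0.2}]
END [0.4846, 0.0999, 0.105, 180.0]
```

>>> servo_tool:
  rows:
    - {"offset": [0.29, -0.22, 0.02], "yaw": 0.056, "claw": 0}
    - {"offset": [0.58, -0.45, 0.04], "yaw": 0.111, "claw": 0}
    - {"offset": [0.88, -0.67, 0.07], "yaw": 0.167, "claw": 0}

```text
time: 5.28
ee_pos: [0.5536, 0.0327, 0.101]
tcp_rot: [-179.9, -0.1, 149.7]
wrist_force: [0.4, -0.1, -0.6]
opening: 0.0853
grasp_force: 0.0
```

>>> servo_tool:
  rows:
    - {"offset": [0.14, -0.34, 0.02], "yaw": 0.055, "claw": 0}
    - {"offset": [0.14, -0.34, 0.35], "yaw": 0.055, "claw": 0}
    - {"offset": [0.14, -0.34, 0.69], "yaw": 0.055, "claw": 0}
    - {"offset": [0.14, -0.34, 0.69], "yaw": 0.055, "claw": 0}
    - {"offset": [0.14, -0.34, 0.69], "yaw": 0.055, "claw": 1}
    - {"offset": [0.14, -0.34, 0.69], "yaw": 0.055, "claw": 1}
    - {"offset": [0.14, -0.34, 0.69], "yaw": 0.055, "claw": 1}
    - {"offset": [0.14, -0.34, 0.69], "yaw": 0.055, "claw": 1}
    - {"offset": [0.14, -0.34, 0.69], "yaw": 0.055, "claw": 1}
    - {"offset": [0.14, -0.34, 0.69], "yaw": 0.055, "claw": 1}
    - {"offset": [0.14, -0.34, 0.35], "yaw": 0.055, "claw": 1}
    - {"offset": [0.14, -0.34, 0.02], "yaw": 0.055, "claw": 1}

```text
time: 6.78
ee_pos: [0.5259, 0.0109, 0.1016]
tcp_rot: [180.0, 0.0, 140.1]
wrist_force: [0.5, 0.1, -0.1]
opening: 0.0552
grasp_force: 32.5
```

>>> servo_tool:
  rows:
    - {"offset": [0.22, 0.11, 0.0], "yaw": -0.053, "claw": 1}
    - {"offset": [0.44, 0.21, 0.0], "yaw": -0.105, "claw": 1}
    - {"offset": [0.67, 0.32, 0.0], "yaw": -0.158, "claw": 1}
    - {"offset": [0.89, 0.42, 0.0], "yaw": -0.211, "claw": 1}
    - {"offset": [0.89, 0.42, 0.32], "yaw": -0.216, "claw": 1}
    - {"offset": [0.89, 0.42, 0.65], "yaw": -0.222, "claw": 1}
    - {"offset": [0.89, 0.42, 0.65], "yaw": -0.222, "claw": 1}

```text
time: 7.65
ee_pos: [0.4842, 0.1004, 0.0344]
tcp_rot: [-180.0, -0.1, -179.9]
wrist_force: [-0.3, -0.1, -1.6]
opening: 0.0559
grasp_force: 34.9
```

>>> servo_tool:
  rows:
    - {"offset": [0, 0, 0], "yaw": 0, "claw": 0.2}
    - {"offset": [0, 0, 0], "yaw": 0, "claw": 0.2}
    - {"offset": [0, 0, 0], "yaw": 0, "claw": 0.2}
    - {"offset": [0, 0, -0.35], "yaw": 0, "claw": 0.2}
    - {"offset": [0, 0, -0.7], "yaw": 0, "claw": 0.2}
    - {"offset": [0, 0, -0.7], "yaw": 0, "claw": 0}

```text
time: 8.4
ee_pos: [0.4862, 0.1005, 0.1083]
tcp_rot: [179.9, 0.3, -180.0]
wrist_force: [1.2, -0.6, -0.4]
opening: 0.0838
grasp_force: 0.0
```

```bash
python3 look.py t2.png
python3 - <<'E'
from plan import *
c=plan([.4846,.1,.105,180],[(.485,-.0,.115,190,0,0),(.509,-.094,.1,201,0,0),(.509,-.094,.033,201,0,1),(.509,-.094,.033,201,1,5),(.509,-.094,.1,201,1,0),(.489,-.137,.1,182,1,0),(.489,-.137,.035,180,1,1)])
E
```

```text
211 [0.6411 0.1008] z [0.042 0.045 0.047] circ [0.6412 0.1014] 0.025
151 [ 0.6076 -0.0576] z [0.042 0.045 0.047] circ [ 0.6089 -0.0577] 0.024
174 [0.5869 0.0013] z [0.043 0.045 0.047] circ [ 5.881e-01 -1.000e-04] 0.024
154 [ 0.5667 -0.103 ] z [0.042 0.045 0.047] circ [ 0.5694 -0.1042] 0.025
147 [ 0.5466 -0.047 ] z [0.042 0.044 0.047] circ [ 0.5487 -0.0471] 0.024
161 [ 0.509  -0.0931] z [0.042 0.045 0.047] circ [ 0.509  -0.0939] 0.025
[{"offset":[0.0,-0.33,-0.03],"yaw":-0.019,"claw":0},{"offset":[0.0,-0.67,-0.07],"yaw":-0.037,"claw":0},{"offset":[0.0,-1.0,-0.1],"yaw":-0.056,"claw":0}]
[{"offset":[-0.03,-0.32,0.05],"yaw":-0.02,"claw":0},{"offset":[-0.05,-0.65,0.1],"yaw":-0.04,"claw":0},{"offset":[-0.08,-0.97,0.15],"yaw":-0.061,"claw":0},{"offset":[-0.08,-0.97,0.48],"yaw":-0.061,"claw":0},{"offset":[-0.08,-0.97,0.82],"yaw":-0.061,"claw":0},{"offset":[-0.08,-0.97,0.82],"yaw":-0.061,"claw":0},{"offset":[-0.08,-0.97,0.82],"yaw":-0.061,"claw":1},{"offset":[-0.08,-0.97,0.82],"yaw":-0.061,"claw":1},{"offset":[-0.08,-0.97,0.82],"yaw":-0.061,"claw":1},{"offset":[-0.08,-0.97,0.82],"yaw":-0.061,"claw":1},{"offset":[-0.08,-0.97,0.82],"yaw":-0.061,"claw":1},{"offset":[-0.08,-0.97,0.82],"yaw":-0.061,"claw":1}]
[{"offset":[0.0,0.0,-0.34],"yaw":0.0,"claw":1},{"offset":[0.0,0.0,-0.67],"yaw":0.0,"claw":1},{"offset":[0.17,-0.16,-0.67],"yaw":0.053,"claw":1},{"offset":[0.35,-0.33,-0.67],"yaw":0.106,"claw":1},{"offset":[0.35,-0.33,-0.35],"yaw":0.111,"claw":1},{"offset":[0.35,-0.33,-0.02],"yaw":0.117,"claw":1},{"offset":[0.35,-0.33,-0.02],"yaw":0.117,"claw":1}]
END [0.4886, -0.1375, 0.035, 180.0]
```

Run:
```python
from h import *
o=get_obs();print(np.round(o['q'],1),o['tcp_rot'])
```

```text
[ 11.7  -2.9 -14.1  78.6  -0.   11.6] [ 1.79972321e+02  1.42745351e-01 -1.79960241e+02]
```

>>> servo_tool:
  rows:
    - {"offset": [0, -0.33, -0.03], "yaw": -0.019, "claw": 0}
    - {"offset": [0, -0.67, -0.07], "yaw": -0.037, "claw": 0}
    - {"offset": [0, -1.0, -0.1], "yaw": -0.056, "claw": 0}

```text
time: 8.82
ee_pos: [0.4841, -0.0007, 0.1142]
tcp_rot: [180.0, -0.1, -169.7]
wrist_force: [-0.1, 0.2, 0.6]
opening: 0.0853
grasp_force: 0.0
```

>>> servo_tool:
  rows:
    - {"offset": [-0.03, -0.32, 0.05], "yaw": -0.02, "claw": 0}
    - {"offset": [-0.05, -0.65, 0.1], "yaw": -0.04, "claw": 0}
    - {"offset": [-0.08, -0.97, 0.15], "yaw": -0.061, "claw": 0}
    - {"offset": [-0.08, -0.97, 0.48], "yaw": -0.061, "claw": 0}
    - {"offset": [-0.08, -0.97, 0.82], "yaw": -0.061, "claw": 0}
    - {"offset": [-0.08, -0.97, 0.82], "yaw": -0.061, "claw": 0}
    - {"offset": [-0.08, -0.97, 0.82], "yaw": -0.061, "claw": 1}
    - {"offset": [-0.08, -0.97, 0.82], "yaw": -0.061, "claw": 1}
    - {"offset": [-0.08, -0.97, 0.82], "yaw": -0.061, "claw": 1}
    - {"offset": [-0.08, -0.97, 0.82], "yaw": -0.061, "claw": 1}
    - {"offset": [-0.08, -0.97, 0.82], "yaw": -0.061, "claw": 1}
    - {"offset": [-0.08, -0.97, 0.82], "yaw": -0.061, "claw": 1}

```text
time: 10.32
ee_pos: [0.5105, -0.0939, 0.0351]
tcp_rot: [-179.9, 0.1, -158.9]
wrist_force: [-1.3, 0.3, 5.9]
opening: 0.0562
grasp_force: 32.4
```

>>> servo_tool:
  rows:
    - {"offset": [0, 0, -0.34], "yaw": 0, "claw": 1}
    - {"offset": [0, 0, -0.67], "yaw": 0, "claw": 1}
    - {"offset": [0.17, -0.16, -0.67], "yaw": 0.053, "claw": 1}
    - {"offset": [0.35, -0.33, -0.67], "yaw": 0.106, "claw": 1}
    - {"offset": [0.35, -0.33, -0.35], "yaw": 0.111, "claw": 1}
    - {"offset": [0.35, -0.33, -0.02], "yaw": 0.117, "claw": 1}
    - {"offset": [0.35, -0.33, -0.02], "yaw": 0.117, "claw": 1}

```text
time: 11.2
ee_pos: [0.4885, -0.1372, 0.0345]
tcp_rot: [180.0, -0.0, -180.0]
wrist_force: [0.3, 0.0, -0.7]
opening: 0.0558
grasp_force: 34.4
```

>>> servo_tool:
  rows:
    - {"offset": [0, 0, 0], "yaw": 0, "claw": 0.2}
    - {"offset": [0, 0, 0], "yaw": 0, "claw": 0.2}
    - {"offset": [0, 0, 0], "yaw": 0, "claw": 0.2}
    - {"offset": [0, 0, -0.35], "yaw": 0, "claw": 0.2}
    - {"offset": [0, 0, -0.7], "yaw": 0, "claw": 0.2}
    - {"offset": [0, 0, -0.7], "yaw": 0, "claw": 0}

```text
time: 11.95
ee_pos: [0.4904, -0.1376, 0.1083]
tcp_rot: [-179.9, 0.3, -179.9]
wrist_force: [0.6, -0.9, -0.5]
opening: 0.0841
grasp_force: 0.0
```

```bash
python3 look.py t3.png
python3 - <<'E'
from plan import *
c=plan([.4886,-.1375,.105,180],[(.568,-.104,.11,260,0,0),(.568,-.104,.033,260,0,1),(.568,-.104,.033,260,1,5),(.568,-.104,.1,260,1,0),(.645,-.136,.1,182,1,0),(.645,-.136,.035,180,1,1)])
E
```

```text
211 [0.6403 0.1007] z [0.042 0.045 0.047] circ [0.6413 0.1011] 0.024
180 [ 0.6076 -0.058 ] z [0.042 0.045 0.047] circ [ 0.6091 -0.0576] 0.025
199 [0.5883 0.0008] z [0.042 0.045 0.047] circ [5.879e-01 1.000e-04] 0.024
111 [ 0.5666 -0.097 ] z [0.042 0.045 0.048] circ [ 0.57   -0.1035] 0.024
16 [ 0.5777 -0.1199] z [0.043 0.045 0.048] circ [ 0.5762 -0.12  ] 0.012
153 [ 0.5472 -0.0471] z [0.042 0.045 0.047] circ [ 0.5485 -0.0468] 0.024
210 [0.4865 0.1007] z [0.042 0.045 0.047] circ [0.4871 0.1013] 0.025
[{"offset":[-0.1,0.04,-0.01],"yaw":-0.056,"claw":0},{"offset":[-0.2,0.08,-0.01],"yaw":-0.111,"claw":0},{"offset":[-0.3,0.13,-0.02],"yaw":-0.167,"claw":0},{"offset":[-0.4,0.17,-0.03],"yaw":-0.222,"claw":0},{"offset":[-0.5,0.21,-0.03],"yaw":-0.278,"claw":0},{"offset":[-0.6,0.25,-0.04],"yaw":-0.333,"claw":0},{"offset":[-0.69,0.29,-0.04],"yaw":-0.389,"claw":0},{"offset":[-0.79,0.34,-0.05],"yaw":-0.444,"claw":0},{"offset":[-0.79,0.34,0.33],"yaw":-0.444,"claw":0},{"offset":[-0.79,0.34,0.72],"yaw":-0.444,"claw":0},{"offset":[-0.79,0.34,0.72],"yaw":-0.444,"claw":0},{"offset":[-0.79,0.34,0.72],"yaw
[... 235 characters left out ...]
,"claw":1},{"offset":[0.0,0.0,-0.34],"yaw":-0.0,"claw":1},{"offset":[0.0,0.0,-0.67],"yaw":-0.0,"claw":1},{"offset":[0.03,-0.11,-0.67],"yaw":0.054,"claw":1},{"offset":[0.05,-0.21,-0.67],"yaw":0.108,"claw":1},{"offset":[0.07,-0.31,-0.67],"yaw":0.162,"claw":1},{"offset":[0.09,-0.41,-0.67],"yaw":0.216,"claw":1},{"offset":[0.12,-0.51,-0.67],"yaw":0.27,"claw":1}]
[{"offset":[-0.07,-0.08,0.0],"yaw":0.055,"claw":1},{"offset":[-0.13,-0.17,0.0],"yaw":0.109,"claw":1},{"offset":[-0.19,-0.25,0.0],"yaw":0.163,"claw":1},{"offset":[-0.19,-0.25,0.32],"yaw":0.168,"claw":1},{"offset":[-0.19,-0.25,0.65],"yaw":0.174,"claw":1},{"offset":[-0.19,-0.25,0.65],"yaw":0.174,"claw":1}]
END [0.6449, -0.1357, 0.035, 180.0]
```

>>> servo_tool:
  rows:
    - {"offset": [-0.1, 0.04, -0.01], "yaw": -0.056, "claw": 0}
    - {"offset": [-0.2, 0.08, -0.01], "yaw": -0.111, "claw": 0}
    - {"offset": [-0.3, 0.13, -0.02], "yaw": -0.167, "claw": 0}
    - {"offset": [-0.4, 0.17, -0.03], "yaw": -0.222, "claw": 0}
    - {"offset": [-0.5, 0.21, -0.03], "yaw": -0.278, "claw": 0}
    - {"offset": [-0.6, 0.25, -0.04], "yaw": -0.333, "claw": 0}
    - {"offset": [-0.69, 0.29, -0.04], "yaw": -0.389, "claw": 0}
    - {"offset": [-0.79, 0.34, -0.05], "yaw": -0.444, "claw": 0}
    - {"offset": [-0.79, 0.34, -0.05], "yaw": -0.444, "claw": 0}
    - {"offset": [-0.79, 0.34, 0.33], "yaw": -0.444, "claw": 0}
    - {"offset": [-0.79, 0.34, 0.68], "yaw": -0.444, "claw": 0}
    - {"offset": [-0.79, 0.34, 0.68], "yaw": -0.444, "claw": 0}

```text
time: 13.5
ee_pos: [0.5653, -0.1029, 0.0341]
tcp_rot: [179.7, -0.0, -100.2]
wrist_force: [0.1, 0.9, -0.1]
opening: 0.0853
grasp_force: 0.0
```

>>> servo_tool:
  rows:
    - {"offset": [0, 0, 0], "yaw": 0, "claw": 1}
    - {"offset": [0, 0, 0], "yaw": 0, "claw": 1}
    - {"offset": [0, 0, 0], "yaw": 0, "claw": 1}
    - {"offset": [0, 0, 0], "yaw": 0, "claw": 1}
    - {"offset": [0, 0, 0], "yaw": 0, "claw": 1}
    - {"offset": [0, 0, -0.32], "yaw": 0, "claw": 1}
    - {"offset": [0, 0, -0.63], "yaw": 0, "claw": 1}
    - {"offset": [0.03, -0.11, -0.63], "yaw": 0.054, "claw": 1}
    - {"offset": [0.05, -0.21, -0.63], "yaw": 0.108, "claw": 1}
    - {"offset": [0.07, -0.31, -0.63], "yaw": 0.162, "claw": 1}
    - {"offset": [0.09, -0.41, -0.63], "yaw": 0.216, "claw": 1}
    - {"offset": [0.12, -0.51, -0.63], "yaw": 0.27, "claw": 1}

```text
time: 15.0
ee_pos: [0.6166, -0.124, 0.1014]
tcp_rot: [-180.0, 0.1, -149.0]
wrist_force: [0.4, 0.3, -0.7]
opening: 0.0556
grasp_force: 32.5
```

>>> servo_tool:
  rows:
    - {"offset": [-0.07, -0.08, 0], "yaw": 0.055, "claw": 1}
    - {"offset": [-0.13, -0.17, 0], "yaw": 0.109, "claw": 1}
    - {"offset": [-0.19, -0.25, 0], "yaw": 0.163, "claw": 1}
    - {"offset": [-0.19, -0.25, 0.32], "yaw": 0.168, "claw": 1}
    - {"offset": [-0.19, -0.25, 0.62], "yaw": 0.174, "claw": 1}
    - {"offset": [-0.19, -0.25, 0.62], "yaw": 0.174, "claw": 1}

```text
time: 15.75
ee_pos: [0.6451, -0.1354, 0.0378]
tcp_rot: [180.0, -0.0, 180.0]
wrist_force: [-1.2, -0.5, -0.1]
opening: 0.0555
grasp_force: 36.4
```

>>> servo_tool:
  rows:
    - {"offset": [0, 0, 0], "yaw": 0, "claw": 0.2}
    - {"offset": [0, 0, 0], "yaw": 0, "claw": 0.2}
    - {"offset": [0, 0, 0], "yaw": 0, "claw": 0.2}
    - {"offset": [0, 0, -0.35], "yaw": 0, "claw": 0.2}
    - {"offset": [0, 0, -0.7], "yaw": 0, "claw": 0.2}
    - {"offset": [0, 0, -0.7], "yaw": 0, "claw": 0}

```text
time: 16.5
ee_pos: [0.6467, -0.1357, 0.1121]
tcp_rot: [-179.9, 0.3, -180.0]
wrist_force: [0.4, 0.3, -0.3]
opening: 0.0841
grasp_force: 0.0
```

```bash
python3 look.py t4.png
python3 - <<'E'
from plan import *
c=plan([.6449,-.1357,.108,180],[(.608,-.058,.11,140,0,0),(.608,-.058,.037,140,0,1),(.608,-.058,.037,140,1,4),(.608,-.058,.1,140,1,0),(.645,-.019,.1,163,1,0),(.645,-.019,.038,165,1,1)])
E
```

```text
210 [0.6414 0.1011] z [0.042 0.045 0.047] circ [0.6415 0.1012] 0.024
159 [ 0.6088 -0.0567] z [0.042 0.045 0.047] circ [ 0.6092 -0.0574] 0.024
216 [ 0.588 -0.   ] z [0.042 0.045 0.048] circ [ 0.5886 -0.    ] 0.024
124 [ 0.5467 -0.0447] z [0.042 0.045 0.047] circ [ 0.5485 -0.0465] 0.024
156 [0.4857 0.0991] z [0.042 0.044 0.047] circ [0.4869 0.1011] 0.024
[{"offset":[0.09,0.19,-0.01],"yaw":0.056,"claw":0},{"offset":[0.18,0.39,-0.01],"yaw":0.111,"claw":0},{"offset":[0.28,0.58,-0.02],"yaw":0.167,"claw":0},{"offset":[0.37,0.78,-0.02],"yaw":0.222,"claw":0},{"offset":[0.37,0.78,0.34],"yaw":0.222,"claw":0},{"offset":[0.37,0.78,0.71],"yaw":0.222,"claw":0},{"offset":[0.37,0.78,0.71],"yaw":0.222,"claw":0},{"offset":[0.37,0.78,0.71],"yaw":0.222,"claw":1},{"offset":[0.37,0.78,0.71],"yaw":0.222,"claw":1},{"offset":[0.37,0.78,0.71],"yaw":0.222,"claw":1},{"offset":[0.37,0.78,0.71],"yaw":0.222,"claw":1},{"offset":[0.37,0.78,0.71],"yaw":0.222,"claw":1}]
[{"offset":[0.0,0.0,-0.32],"yaw":0.0,"claw":1},{"offset":[0.0,0.0,-0.63],"yaw":0.0,"claw":1},{"offset":[-0.01,0.18,-0.63],"yaw":-0.042,"claw":1},{"offset":[-0.02,0.36,-0.63],"yaw":-0.085,"claw":1},{"offset":[-0.04,0.53,-0.63],"yaw":-0.128,"claw":1},{"offset":[-0.04,0.53,-0.32],"yaw":-0.133,"claw":1},{"offset":[-0.04,0.53,-0.01],"yaw":-0.139,"claw":1},{"offset":[-0.04,0.53,-0.01],"yaw":-0.139,"claw":1}]
END [0.645, -0.0196, 0.038, 165.06]
```

>>> servo_tool:
  rows:
    - {"offset": [0.09, 0.19, -0.01], "yaw": 0.056, "claw": 0}
    - {"offset": [0.18, 0.39, -0.01], "yaw": 0.111, "claw": 0}
    - {"offset": [0.28, 0.58, -0.02], "yaw": 0.167, "claw": 0}
    - {"offset": [0.37, 0.78, -0.02], "yaw": 0.222, "claw": 0}
    - {"offset": [0.37, 0.78, -0.02], "yaw": 0.222, "claw": 0}
    - {"offset": [0.37, 0.78, 0.34], "yaw": 0.222, "claw": 0}
    - {"offset": [0.37, 0.78, 0.71], "yaw": 0.222, "claw": 0}
    - {"offset": [0.37, 0.78, 0.71], "yaw": 0.222, "claw": 0}
    - {"offset": [0.37, 0.78, 0.71], "yaw": 0.222, "claw": 1}
    - {"offset": [0.37, 0.78, 0.71], "yaw": 0.222, "claw": 1}
    - {"offset": [0.37, 0.78, 0.71], "yaw": 0.222, "claw": 1}
    - {"offset": [0.37, 0.78, 0.71], "yaw": 0.222, "claw": 1}

```text
time: 18.05
ee_pos: [0.6093, -0.0576, 0.0395]
tcp_rot: [179.9, 0.2, 140.1]
wrist_force: [-0.2, -1.1, 6.4]
opening: 0.0561
grasp_force: 32.4
```

>>> servo_tool:
  rows:
    - {"offset": [0, 0, 0], "yaw": 0, "claw": 1}
    - {"offset": [0, 0, -0.32], "yaw": 0, "claw": 1}
    - {"offset": [0, 0, -0.63], "yaw": 0, "claw": 1}
    - {"offset": [-0.01, 0.18, -0.63], "yaw": -0.042, "claw": 1}
    - {"offset": [-0.02, 0.36, -0.63], "yaw": -0.085, "claw": 1}
    - {"offset": [-0.04, 0.53, -0.63], "yaw": -0.128, "claw": 1}
    - {"offset": [-0.04, 0.53, -0.32], "yaw": -0.133, "claw": 1}
    - {"offset": [-0.04, 0.53, -0.01], "yaw": -0.139, "claw": 1}
    - {"offset": [-0.04, 0.53, -0.01], "yaw": -0.139, "claw": 1}

```text
time: 19.18
ee_pos: [0.645, -0.0192, 0.0376]
tcp_rot: [-180.0, -0.0, 165.1]
wrist_force: [0.0, 0.1, -0.7]
opening: 0.0555
grasp_force: 36.5
```

>>> servo_tool:
  rows:
    - {"offset": [0, 0, 0], "yaw": 0, "claw": 0.2}
    - {"offset": [0, 0, 0], "yaw": 0, "claw": 0.2}
    - {"offset": [0, 0, 0], "yaw": 0, "claw": 0.2}
    - {"offset": [0, 0, -0.35], "yaw": 0, "claw": 0.2}
    - {"offset": [0, 0, -0.7], "yaw": 0, "claw": 0.2}
    - {"offset": [0, 0, -0.7], "yaw": 0, "claw": 0}

```text
time: 19.92
ee_pos: [0.6468, -0.0193, 0.112]
tcp_rot: [179.9, 0.3, 165.1]
wrist_force: [0.1, 0.0, -0.2]
opening: 0.0842
grasp_force: 0.0
```

```bash
python3 look.py t5.png
python3 - <<'E'
from plan import *
c=plan([.645,-.0196,.108,165],[(.587,0,.11,188,0,0),(.587,0,.037,188,0,1),(.587,0,.037,188,1,5),(.587,0,.1,188,1,0),(.485,-.02,.1,170,1,0),(.485,-.02,.038,168,1,1)])
E
```

```text
164 [0.6413 0.1059] z [0.043 0.045 0.048] circ [0.6416 0.1019] 0.024
140 [ 0.6381 -0.1311] z [0.042 0.045 0.047] circ [ 0.6398 -0.1326] 0.024
40 [0.4866 0.117 ] z [0.043 0.045 0.047] circ [0.4883 0.1111] 0.02
121 [ 0.486 -0.14 ] z [0.043 0.045 0.047] circ [ 0.487  -0.1347] 0.024
[{"offset":[0.2,0.01,-0.01],"yaw":-0.043,"claw":0},{"offset":[0.41,0.03,-0.01],"yaw":-0.085,"claw":0},{"offset":[0.61,0.04,-0.02],"yaw":-0.128,"claw":0},{"offset":[0.61,0.04,0.34],"yaw":-0.128,"claw":0},{"offset":[0.61,0.04,0.71],"yaw":-0.128,"claw":0},{"offset":[0.61,0.04,0.71],"yaw":-0.128,"claw":0},{"offset":[0.61,0.04,0.71],"yaw":-0.128,"claw":1},{"offset":[0.61,0.04,0.71],"yaw":-0.128,"claw":1},{"offset":[0.61,0.04,0.71],"yaw":-0.128,"claw":1},{"offset":[0.61,0.04,0.71],"yaw":-0.128,"claw":1},{"offset":[0.61,0.04,0.71],"yaw":-0.128,"claw":1},{"offset":[0.61,0.04,0.71],"yaw":-0.128,"claw":1}]
[{"offset":[0.0,0.0,-0.32],"yaw":0.0,"claw":1},{"offset":[0.0,0.0,-0.63],"yaw":0.0,"claw":1},{"offset":[0.35,-0.02,-0.63],"yaw":0.034,"claw":1},{"offset":[0.69,-0.04,-0.63],"yaw":0.067,"claw":1}]
[{"offset":[0.34,-0.09,0.0],"yaw":0.033,"claw":1},{"offset":[0.34,-0.09,0.31],"yaw":0.039,"claw":1},{"offset":[0.34,-0.09,0.62],"yaw":0.044,"claw":1},{"offset":[0.34,-0.09,0.62],"yaw":0.044,"claw":1}]
END [0.4848, -0.0202, 0.038, 168.06]
```

>>> servo_tool:
  rows:
    - {"offset": [0.2, 0.01, -0.01], "yaw": -0.043, "claw": 0}
    - {"offset": [0.41, 0.03, -0.01], "yaw": -0.085, "claw": 0}
    - {"offset": [0.61, 0.04, -0.02], "yaw": -0.128, "claw": 0}
    - {"offset": [0.61, 0.04, -0.02], "yaw": -0.128, "claw": 0}
    - {"offset": [0.61, 0.04, 0.34], "yaw": -0.128, "claw": 0}
    - {"offset": [0.61, 0.04, 0.71], "yaw": -0.128, "claw": 0}
    - {"offset": [0.61, 0.04, 0.71], "yaw": -0.128, "claw": 0}
    - {"offset": [0.61, 0.04, 0.71], "yaw": -0.128, "claw": 1}
    - {"offset": [0.61, 0.04, 0.71], "yaw": -0.128, "claw": 1}
    - {"offset": [0.61, 0.04, 0.71], "yaw": -0.128, "claw": 1}
    - {"offset": [0.61, 0.04, 0.71], "yaw": -0.128, "claw": 1}
    - {"offset": [0.61, 0.04, 0.71], "yaw": -0.128, "claw": 1}

```text
time: 21.48
ee_pos: [0.5885, 0.0001, 0.0394]
tcp_rot: [-180.0, 0.2, -171.9]
wrist_force: [-0.6, -1.1, 6.6]
opening: 0.0555
grasp_force: 32.4
```

>>> servo_tool:
  rows:
    - {"offset": [0, 0, 0], "yaw": 0, "claw": 1}
    - {"offset": [0, 0, -0.32], "yaw": 0, "claw": 1}
    - {"offset": [0, 0, -0.63], "yaw": 0, "claw": 1}
    - {"offset": [0.35, -0.02, -0.63], "yaw": 0.034, "claw": 1}
    - {"offset": [0.69, -0.04, -0.63], "yaw": 0.067, "claw": 1}

```text
time: 22.1
ee_pos: [0.5193, -0.0136, 0.1014]
tcp_rot: [180.0, 0.1, 175.9]
wrist_force: [-0.5, 0.3, -0.3]
opening: 0.056
grasp_force: 32.4
```

>>> servo_tool:
  rows:
    - {"offset": [0.34, -0.09, 0], "yaw": 0.033, "claw": 1}
    - {"offset": [0.34, -0.09, 0.31], "yaw": 0.039, "claw": 1}
    - {"offset": [0.34, -0.09, 0.62], "yaw": 0.044, "claw": 1}
    - {"offset": [0.34, -0.09, 0.62], "yaw": 0.044, "claw": 1}

```text
time: 22.6
ee_pos: [0.4848, -0.0202, 0.0379]
tcp_rot: [-180.0, 0.0, 168.1]
wrist_force: [-0.5, 1.2, -0.2]
opening: 0.0554
grasp_force: 35.9
```

>>> servo_tool:
  rows:
    - {"offset": [0, 0, 0], "yaw": 0, "claw": 0.2}
    - {"offset": [0, 0, 0], "yaw": 0, "claw": 0.2}
    - {"offset": [0, 0, 0], "yaw": 0, "claw": 0.2}
    - {"offset": [0, 0, -0.35], "yaw": 0, "claw": 0.2}
    - {"offset": [0, 0, -0.7], "yaw": 0, "claw": 0.2}
    - {"offset": [0, 0, -0.7], "yaw": 0, "claw": 0}

```text
time: 23.35
ee_pos: [0.4866, -0.0202, 0.1112]
tcp_rot: [180.0, 0.3, 168.2]
wrist_force: [0.4, -0.1, -0.9]
opening: 0.0836
grasp_force: 0.0
```

```bash
python3 look.py t6.png
python3 - <<'E'
from plan import *
c=plan([.4848,-.0202,.108,168],[(.547,-.048,.11,150,0,1),(.547,-.048,.037,150,0,1),(.547,-.048,.037,150,1,5),(.547,-.048,.06,150,1,0),(.565,-.019,.06,170,1,0),(.565,-.019,.038,170,1,1)])
E
```

```text
203 [0.6402 0.1008] z [0.042 0.045 0.048] circ [0.6416 0.1016] 0.024
186 [ 0.648  -0.0185] z [0.042 0.045 0.048] circ [ 0.6458 -0.0184] 0.025
117 [ 0.6389 -0.1331] z [0.042 0.045 0.047] circ [ 0.6406 -0.133 ] 0.024
119 [0.4833 0.1093] z [0.042 0.045 0.048] circ [0.4856 0.1031] 0.023
81 [ 0.483  -0.1452] z [0.042 0.045 0.047] circ [ 0.4869 -0.1362] 0.024
[{"offset":[-0.33,-0.07,-0.01],"yaw":0.05,"claw":0},{"offset":[-0.67,-0.14,-0.02],"yaw":0.1,"claw":0},{"offset":[-0.67,-0.14,-0.02],"yaw":0.1,"claw":0},{"offset":[-0.67,-0.14,0.34],"yaw":0.1,"claw":0},{"offset":[-0.67,-0.14,0.71],"yaw":0.1,"claw":0},{"offset":[-0.67,-0.14,0.71],"yaw":0.1,"claw":0},{"offset":[-0.67,-0.14,0.71],"yaw":0.1,"claw":1},{"offset":[-0.67,-0.14,0.71],"yaw":0.1,"claw":1},{"offset":[-0.67,-0.14,0.71],"yaw":0.1,"claw":1},{"offset":[-0.67,-0.14,0.71],"yaw":0.1,"claw":1},{"offset":[-0.67,-0.14,0.71],"yaw":0.1,"claw":1},{"offset":[-0.67,-0.14,0.71],"yaw":0.1,"claw":1}]
[{"offset":[0.0,0.0,-0.23],"yaw":-0.0,"claw":1},{"offset":[0.0,0.17,-0.23],"yaw":-0.056,"claw":1},{"offset":[-0.01,0.34,-0.23],"yaw":-0.111,"claw":1},{"offset":[-0.01,0.34,-0.01],"yaw":-0.111,"claw":1},{"offset":[-0.01,0.34,-0.01],"yaw":-0.111,"claw":1}]
END [0.5653, -0.0189, 0.038, 169.98]
```

>>> servo_tool:
  rows:
    - {"offset": [-0.33, -0.07, -0.01], "yaw": 0.05, "claw": 0}
    - {"offset": [-0.67, -0.14, -0.02], "yaw": 0.1, "claw": 0}
    - {"offset": [-0.67, -0.14, -0.02], "yaw": 0.1, "claw": 0}
    - {"offset": [-0.67, -0.14, 0.34], "yaw": 0.1, "claw": 0}
    - {"offset": [-0.67, -0.14, 0.71], "yaw": 0.1, "claw": 0}
    - {"offset": [-0.67, -0.14, 0.71], "yaw": 0.1, "claw": 0}
    - {"offset": [-0.67, -0.14, 0.71], "yaw": 0.1, "claw": 1}
    - {"offset": [-0.67, -0.14, 0.71], "yaw": 0.1, "claw": 1}
    - {"offset": [-0.67, -0.14, 0.71], "yaw": 0.1, "claw": 1}
    - {"offset": [-0.67, -0.14, 0.71], "yaw": 0.1, "claw": 1}
    - {"offset": [-0.67, -0.14, 0.71], "yaw": 0.1, "claw": 1}
    - {"offset": [-0.67, -0.14, 0.71], "yaw": 0.1, "claw": 1}

```text
time: 24.9
ee_pos: [0.5487, -0.0476, 0.0393]
tcp_rot: [179.9, 0.1, 150.2]
wrist_force: [-1.8, 0.7, 7.0]
opening: 0.0554
grasp_force: 32.7
```

>>> servo_tool:
  rows:
    - {"offset": [0, 0, -0.23], "yaw": 0, "claw": 1}
    - {"offset": [0, 0.17, -0.23], "yaw": -0.056, "claw": 1}
    - {"offset": [-0.01, 0.34, -0.23], "yaw": -0.111, "claw": 1}
    - {"offset": [-0.01, 0.34, -0.01], "yaw": -0.111, "claw": 1}
    - {"offset": [-0.01, 0.34, -0.01], "yaw": -0.111, "claw": 1}

```text
time: 25.52
ee_pos: [0.566, -0.0183, 0.0386]
tcp_rot: [180.0, 0.1, 170.2]
wrist_force: [0.6, -0.5, -0.1]
opening: 0.0551
grasp_force: 33.8
```

>>> servo_tool:
  rows:
    - {"offset": [0, 0, 0], "yaw": 0, "claw": 0.2}
    - {"offset": [0, 0, 0], "yaw": 0, "claw": 0.2}
    - {"offset": [0, 0, 0], "yaw": 0, "claw": 0.2}
    - {"offset": [0, 0, -0.35], "yaw": 0, "claw": 0.2}
    - {"offset": [0, 0, -0.7], "yaw": 0, "claw": 0.2}
    - {"offset": [0, 0, -0.7], "yaw": 0, "claw": 0}

```text
time: 26.28
ee_pos: [0.567, -0.0187, 0.1115]
tcp_rot: [180.0, 0.3, 170.1]
wrist_force: [1.0, -1.1, -1.0]
opening: 0.0838
grasp_force: 0.0
```

>>> servo_tool:
  rows:
    - {"offset": [0.5, 0, -0.4], "yaw": 0, "claw": 0}
    - {"offset": [1, 0, -0.6], "yaw": 0, "claw": 0}

```text
time: 26.52
ee_pos: [0.466, -0.0014, 0.1685]
tcp_rot: [-180.0, -0.0, 170.1]
wrist_force: [0.1, 0.7, 1.0]
opening: 0.0853
grasp_force: 0.0
```

>>> servo_tool:
  rows:
    - {"offset": [0.5, 0, 0], "yaw": 0, "claw": 0}
    - {"offset": [1, 0, 0], "yaw": 0, "claw": 0}
    - {"offset": [1, 0, 0], "yaw": 0, "claw": 0}
    - {"offset": [1, 0, 0], "yaw": 0, "claw": 0}

```text
time: 27.02
ee_pos: [0.3688, 0.0156, 0.1681]
tcp_rot: [180.0, 0.0, 170.2]
wrist_force: [0.6, -0.2, -0.1]
opening: 0.0853
grasp_force: 0.0
```

```bash
python3 look.py t7.png
```

```text
203 [0.6396 0.1004] z [0.041 0.045 0.047] circ [0.6414 0.1015] 0.024
139 [ 0.6449 -0.019 ] z [0.042 0.045 0.047] circ [ 0.6457 -0.0187] 0.024
137 [ 0.6363 -0.1307] z [0.042 0.044 0.047] circ [ 0.6394 -0.1328] 0.024
193 [ 0.5656 -0.0167] z [0.042 0.045 0.048] circ [ 0.5663 -0.0176] 0.025
202 [0.4868 0.1003] z [0.042 0.045 0.047] circ [0.4869 0.1011] 0.024
177 [ 0.4869 -0.0178] z [0.043 0.045 0.047] circ [ 0.4861 -0.0196] 0.024
155 [ 0.4865 -0.133 ] z [0.042 0.045 0.047] circ [ 0.4865 -0.1341] 0.025
```

View pics/t7.png

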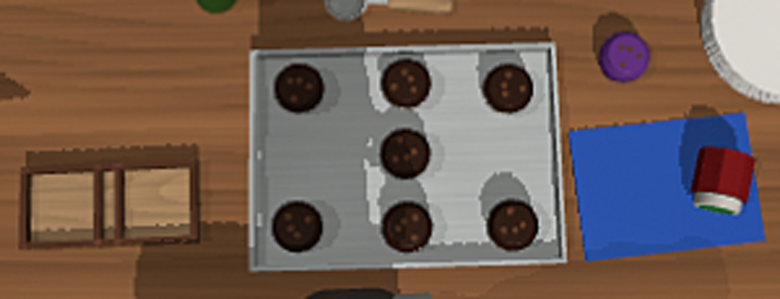

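All seven muffins are spread well: four in the corners and three halfway along. Next is the jar, so I'll measure its axis and lid face precisely.

Run:
```python
from h import *
im,d=grab('top');W=cloud('top',d);np.save('/tmp/W',W);X,Y,Z=[W[...,i] for i in range(3)]
hsv=cv2.cvtColor(im,cv2.COLOR_RGB2HSV)
roi=(X>.44)&(X<.62)&(Y<-.29)&(Y>-.45)
red=((hsv[...,0]<8)|(hsv[...,0]>172))&(hsv[...,1]>150)&(Z>.02)&roi
top=red&(Z>.057)
r=cv2.minAreaRect(np.stack([X[top],Y[top]],1).astype(np.float32));print(r,Z[top].mean())
c,(w,h),a=r
if w<h:a+=90
a=np.radians(a%180);u=np.array([np.cos(a),np.sin(a)]);u=u if u[0]<0 else -u
v=np.array([-u[1],u[0]]);c=np.array(c);print('u ang',np.degrees(np.arctan2(u[1],u[0])))
P=np.stack([X-c[0],Y-c[1]],-1);s=P@u;t=P@v
for nm,m in dict(red=red,white=(hsv[...,1]<60)&(hsv[...,2]>120)&(Z>.01)&roi,green=(hsv[...,0]>40)&(hsv[...,0]<85)&(hsv[...,1]>100)&(Z>.005)&roi).items():
    print(nm,m.sum(),'s',np.round(np.percentile(s[m],[2,50,98]),4),'t',np.round(np.percentile(t[m],[2,50,98]),4),'z',np.round(np.percentile(Z[m],[2,50,98]),3))
print(get_obs()['q'].round(1),get_obs()['ee_pos'].round(4))
```

```text
((0.5402806997299194, -0.3729723393917084), (0.03281085193157196, 0.04852240905165672), 74.62798309326172) 0.06073097590735713
u ang 164.62798309326172
red 363 s [-0.0231  0.0007  0.0243] t [-0.0286 -0.0084  0.0264] z [0.031 0.056 0.064]
white 78 s [0.026  0.0331 0.0394] t [-0.0206 -0.0015  0.0226] z [0.034 0.054 0.059]
green 19 s [0.0389 0.0396 0.0401] t [-0.0152 -0.0021  0.0107] z [0.017 0.034 0.048]
[  2.4 -20.9 -22.4  88.6  -0.   12.3] [0.3691 0.0155 0.1679]
```

Run:
```python
from plan import *
c=plan([.369,.0155,.168,170.1],[(.497,-.361,.15,164.6,0,1),(.497,-.361,.043,164.6,0,1)],step=.06)
```

```text
[{"offset":[-0.27,-0.5,0.03],"yaw":0.004,"claw":0},{"offset":[-0.55,-1.0,0.05],"yaw":0.009,"claw":0}]
[{"offset":[-0.28,-0.49,0.03],"yaw":0.004,"claw":0},{"offset":[-0.57,-0.98,0.05],"yaw":0.008,"claw":0}]
[{"offset":[-0.3,-0.48,0.03],"yaw":0.005,"claw":0},{"offset":[-0.6,-0.96,0.05],"yaw":0.009,"claw":0}]
[{"offset":[-0.31,-0.48,0.03],"yaw":0.005,"claw":0},{"offset":[-0.31,-0.48,0.03],"yaw":0.005,"claw":0},{"offset":[-0.31,-0.48,0.56],"yaw":0.005,"claw":0}]
[{"offset":[0.0,0.0,0.54],"yaw":-0.0,"claw":0},{"offset":[0.0,0.0,0.54],"yaw":-0.0,"claw":0}]
END [0.4971, -0.3611, 0.043, 164.52]
```

>>> servo_tool:
  rows:
    - {"offset": [-0.27, -0.5, 0.03], "yaw": 0.004, "claw": 0}
    - {"offset": [-0.55, -1.0, 0.05], "yaw": 0.009, "claw": 0}
  squeeze: 20

```text
time: 27.38
ee_pos: [0.4067, -0.0936, 0.1628]
tcp_rot: [180.0, -0.0, 168.6]
wrist_force: [0.9, 2.1, 0.6]
opening: 0.0855
grasp_force: 0.0
```

>>> servo_tool:
  rows:
    - {"offset": [-0.28, -0.49, 0.03], "yaw": 0.004, "claw": 0}
    - {"offset": [-0.57, -0.98, 0.05], "yaw": 0.008, "claw": 0}

```text
time: 27.62
ee_pos: [0.4427, -0.2022, 0.1573]
tcp_rot: [180.0, -0.1, 167.0]
wrist_force: [1.0, 1.4, 1.1]
opening: 0.0854
grasp_force: 0.0
```

>>> servo_tool:
  rows:
    - {"offset": [-0.3, -0.48, 0.03], "yaw": 0.005, "claw": 0}
    - {"offset": [-0.6, -0.96, 0.05], "yaw": 0.009, "claw": 0}

```text
time: 27.88
ee_pos: [0.4796, -0.3092, 0.1518]
tcp_rot: [180.0, -0.1, 165.4]
wrist_force: [0.9, 1.3, 0.4]
opening: 0.0853
grasp_force: 0.0
```

>>> servo_tool:
  rows:
    - {"offset": [-0.31, -0.48, 0.03], "yaw": 0.005, "claw": 0}
    - {"offset": [-0.31, -0.48, 0.03], "yaw": 0.005, "claw": 0}
    - {"offset": [-0.31, -0.48, 0.03], "yaw": 0.005, "claw": 0}

```text
time: 28.25
ee_pos: [0.4968, -0.361, 0.1489]
tcp_rot: [179.9, -0.1, 164.5]
wrist_force: [0.4, 0.4, -0.1]
opening: 0.0855
grasp_force: 0.0
```

>>> servo_tool:
  rows:
    - {"offset": [0, 0, 0.53], "yaw": 0, "claw": 0}
    - {"offset": [0, 0, 1.0], "yaw": 0, "claw": 0}
    - {"offset": [0, 0, 1.0], "yaw": 0, "claw": 0}

```text
time: 28.62
ee_pos: [0.4951, -0.3585, 0.0473]
tcp_rot: [179.9, -0.3, 164.6]
wrist_force: [0.3, -0.1, 0.2]
opening: 0.0854
grasp_force: 0.0
```

>>> servo_tool:
  rows:
    - {"offset": [0, 0, 0.07], "yaw": 0, "claw": 0}
    - {"offset": [0, 0, 0.07], "yaw": 0, "claw": 1}
    - {"offset": [0, 0, 0.07], "yaw": 0, "claw": 1}
    - {"offset": [0, 0, 0.07], "yaw": 0, "claw": 1}
    - {"offset": [0, 0, 0.07], "yaw": 0, "claw": 1}
    - {"offset": [0, 0, 0.07], "yaw": 0, "claw": 1}
    - {"offset": [0, 0, 0.07], "yaw": 0, "claw": 1}
    - {"offset": [0, 0, 0.07], "yaw": 0, "claw": 1}

```text
time: 29.62
ee_pos: [0.4974, -0.3614, 0.0451]
tcp_rot: [-179.9, 0.1, 164.6]
wrist_force: [-1.5, 1.0, 5.6]
opening: 0.0504
grasp_force: 19.7
```

Run:
```python
import numpy as np
# arc of the grip point about the far bottom edge, tool x (=u) and lift
P0=(.0365+.025);a0=np.arctan2(.029,P0);r=np.hypot(P0,.029)
for t in range(10,91,10):
    b=a0+np.radians(t);print(t,np.round([(r*np.cos(b)-P0)*10,-(r*np.sin(b)-.029)*10],2))
```

```text
10 [-0.06 -0.1 ]
20 [-0.14 -0.19]
30 [-0.23 -0.27]
40 [-0.33 -0.33]
50 [-0.44 -0.37]
60 [-0.56 -0.39]
70 [-0.68 -0.39]
80 [-0.79 -0.37]
90 [-0.91 -0.32]
```

>>> servo_tool:
  rows:
    - {"offset": [-0.06, 0, -0.1], "yaw": 0, "claw": 1}
    - {"offset": [-0.14, 0, -0.19], "yaw": 0, "claw": 1}
    - {"offset": [-0.23, 0, -0.27], "yaw": 0, "claw": 1}
    - {"offset": [-0.23, 0, -0.27], "yaw": 0, "claw": 1}
    - {"offset": [-0.23, 0, -0.27], "yaw": 0, "claw": 1}

```text
time: 30.25
ee_pos: [0.5189, -0.3669, 0.0698]
tcp_rot: [180.0, -0.0, 164.6]
wrist_force: [-0.4, -0.6, -1.5]
opening: 0.0503
grasp_force: 21.2
```

Run:
```python
from h import *
im,d=grab('scene');a=cv2.cvtColor(im,cv2.COLOR_RGB2BGR)[60:190,150:330]
cv2.imwrite('pics/j1.png',cv2.resize(a,None,fx=4,fy=4,interpolation=cv2.INTER_CUBIC))
```

```text
(no output)
```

View pics/j1.png

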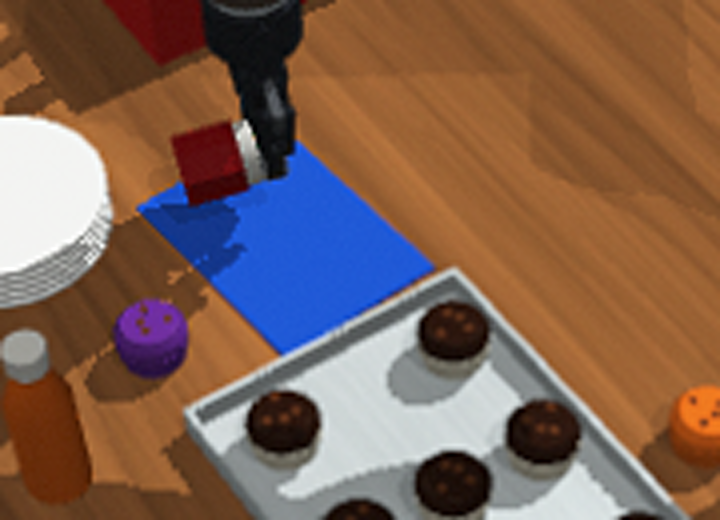

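```bash
cat > jar.py <<'E'
from h import *
im,d=grab('scene');W=cloud('scene',d)
hsv=cv2.cvtColor(im,cv2.COLOR_RGB2HSV);X,Y,Z=[W[...,i] for i in range(3)]
a=np.radians(164.6);u=np.array([np.cos(a),np.sin(a)])
m=((hsv[...,0]<8)|(hsv[...,0]>172))&(hsv[...,1]>150)&(X>.44)&(X<.66)&(Y<-.28)&(Y>-.46)&(Z<.15)
s=(X-.54)*u[0]+(Y+.373)*u[1]
P=np.stack([s[m],Z[m]],1);hull=cv2.convexHull(P.astype(np.float32))[:,0]
print(m.sum(),'s,z hull',np.round(hull*1000).astype(int).tolist())
print('lowest',np.round(Z[m].min(),4),'tcp s',((get_obs()['ee_pos'][:2]-[.54,-.373])@u).round(4),get_obs()['ee_pos'][2].round(4))
E
python3 jar.py
```

```text
273 s,z hull [[-2, 57], [-3, 86], [-6, 88], [-11, 89], [-40, 87], [-50, 81], [-51, 80], [-52, 76], [-51, 62], [-43, 0], [-6, 45], [-3, 51], [-2, 53]]
lowest 0.0 tcp s 0.0222 0.0697
```

>>> servo_tool:
  rows:
    - {"offset": [0, 0, 0.14], "yaw": 0, "claw": 1}
    - {"offset": [0, 0, 0.23], "yaw": 0, "claw": 1}
    - {"offset": [0, 0, 0.25], "yaw": 0, "claw": 1}
    - {"offset": [0, 0, 0.25], "yaw": 0, "claw": 0}
    - {"offset": [0, 0, 0.25], "yaw": 0, "claw": 0}
    - {"offset": [0, 0, 0.25], "yaw": 0, "claw": 0}
    - {"offset": [0.3, 0, 0.25], "yaw": 0, "claw": 0}
    - {"offset": [0.8, 0, -0.2], "yaw": 0, "claw": 0}
    - {"offset": [1, 0, -0.5], "yaw": 0, "claw": 0}
    - {"offset": [1, 0, -0.5], "yaw": 0, "claw": 0}

```text
time: 31.6
ee_pos: [0.4227, -0.3411, 0.1236]
tcp_rot: [-179.9, 0.3, 164.5]
wrist_force: [0.7, 0.2, -0.2]
opening: 0.0856
grasp_force: 0.0
```

```bash
cat > jar2.py <<'E'
from h import *
im,d=grab('top','j2.png');W=cloud('top',d);X,Y,Z=[W[...,i] for i in range(3)]
hsv=cv2.cvtColor(im,cv2.COLOR_RGB2HSV)
roi=(X>.44)&(X<.66)&(Y<-.29)&(Y>-.46)
red=((hsv[...,0]<8)|(hsv[...,0]>172))&(hsv[...,1]>150)&(Z>.02)&roi
top=red&(Z>.056)
r=cv2.minAreaRect(np.stack([X[top],Y[top]],1).astype(np.float32));print(r,Z[top].mean())
c,(w,h),a=r
if w<h:a+=90
a=np.radians(a%180);u=np.array([np.cos(a),np.sin(a)]);u=u if u[0]<0 else -u
v=np.array([-u[1],u[0]]);c=np.array(c);print('u ang',np.degrees(np.arctan2(u[1],u[0])))
P=np.stack([X-c[0],Y-c[1]],-1);s=P@u;t=P@v
for nm,m in dict(red=red,white=(hsv[...,1]<60)&(hsv[...,2]>120)&(Z>.01)&roi).items():
    print(nm,m.sum(),'s',np.round(np.percentile(s[m],[2,50,98]),4),'t',np.round(np.percentile(t[m],[2,50,98]),4),'z',np.round(np.percentile(Z[m],[2,50,98]),3))
print('tcp',get_obs()['ee_pos'],((get_obs()['ee_pos'][:2]-c)@u).round(4),((get_obs()['ee_pos'][:2]-c)@v).round(4))
cw=(X>.42)&(X<.6)&(Y>.2)&(Y<.44)&(Z>.015)&(Z<.026)
print('caddy',cv2.minAreaRect(np.stack([X[cw],Y[cw]],1).astype(np.float32)))
E
python3 jar2.py
```

```text
((0.5244272947311401, -0.35749128460884094), (0.04364679008722305, 0.13833653926849365), 60.442359924316406) 0.06268172385867446
u ang 150.4423599243164
red 363 s [-0.0673 -0.0399 -0.0149] t [-0.0308 -0.0071  0.0274] z [0.03  0.057 0.064]
white 911 s [-0.1555  0.0695  0.0994] t [-0.0274  0.0032  0.0407] z [0.017 0.571 0.585]
tcp [ 0.42292303 -0.34092322  0.12170811] 0.0965 0.0357
caddy ((0.5125149488449097, 0.31863388419151306), (0.09578117728233337, 0.20672842860221863), 2.411005973815918)
```

```bash
sed -i 's/^top=.*/top=red\&(Z>.056)\&(Z<.067);n_,l_,s_,_c=cv2.connectedComponentsWithStats(top.astype(np.uint8),connectivity=4);top=l_==1+s_[1:,4].argmax()/' jar2.py; python3 jar2.py
```

```text
((0.5615867972373962, -0.3769034147262573), (0.035878442227840424, 0.04912470281124115), 71.8838882446289) 0.06054782034660444
u ang 161.8838882446289
red 362 s [-0.0228  0.0011  0.0244] t [-0.0275 -0.006   0.0284] z [0.029 0.057 0.064]
white 936 s [-0.1085  0.1126  0.1373] t [-0.039  -0.0086  0.0498] z [0.016 0.57  0.583]
tcp [ 0.4228941  -0.3405939   0.12032326] 0.1431 0.0086
caddy ((0.5125395059585571, 0.3190595507621765), (0.09573883563280106, 0.20661890506744385), 2.607415199279785)
```

Run:
```python
from plan import *
c=plan([.4229,-.3405,.12,164.5],[(.492,-.356,.08,163,0,1),(.492,-.356,.043,163,0,1),(.522,-.365,.043,163,0,1),(.522,-.365,.043,163,1,5)])
print()
plan(c,[(c[0],c[1],.13,163,1,1),(.480,.2627,.13,182.5,1,1)])
print(c)
for t in range(10,91,10):
    P0=.060;a0=np.arctan2(.029,P0);r=np.hypot(P0,.029);b=a0+np.radians(t);print(t,np.round([(r*np.cos(b)-P0)*10,-(r*np.sin(b)-.029)*10],2))
```

```text
[{"offset":[-0.35,0.02,0.2],"yaw":0.004,"claw":0},{"offset":[-0.71,0.04,0.4],"yaw":0.008,"claw":0},{"offset":[-0.71,0.04,0.4],"yaw":0.008,"claw":0},{"offset":[-0.71,0.04,0.77],"yaw":0.008,"claw":0},{"offset":[-0.71,0.04,0.77],"yaw":0.008,"claw":0}]
[{"offset":[-0.31,0.0,0.0],"yaw":0.0,"claw":0},{"offset":[-0.31,0.0,0.0],"yaw":0.0,"claw":0},{"offset":[-0.31,0.0,0.0],"yaw":0.0,"claw":1},{"offset":[-0.31,0.0,0.0],"yaw":0.0,"claw":1},{"offset":[-0.31,0.0,0.0],"yaw":0.0,"claw":1},{"offset":[-0.31,0.0,0.0],"yaw":0.0,"claw":1},{"offset":[-0.31,0.0,0.0],"yaw":0.0,"claw":1},{"offset":[-0.31,0.0,0.0],"yaw":0.0,"claw":1}]
END [0.522, -0.3647, 0.043, 163.06]

[{"offset":[0.0,0.0,-0.44],"yaw":0.0,"claw":1},{"offset":[0.0,0.0,-0.87],"yaw":0.0,"claw":1},{"offset":[0.0,0.0,-0.87],"yaw":0.0,"claw":1},{"offset":[0.16,0.42,-0.87],"yaw":-0.007,"claw":1},{"offset":[0.32,0.84,-0.87],"yaw":-0.015,"claw":1}]
[{"offset":[0.14,0.43,0.0],"yaw":-0.008,"claw":1},{"offset":[0.28,0.85,0.0],"yaw":-0.016,"claw":1}]
[{"offset":[0.11,0.44,0.0],"yaw":-0.007,"claw":1},{"offset":[0.23,0.87,0.0],"yaw":-0.015,"claw":1}]
[{"offset":[0.1,0.44,0.0],"yaw":-0.008,"claw":1},{"offset":[0.2,0.88,0.0],"yaw":-0.016,"claw":1}]
[{"offset":[0.07,0.44,0.0],"yaw":-0.007,"claw":1},{"offset":[0.15,0.88,0.0],"yaw":-0.015,"claw":1}]
[{"offset":[0.05,0.45,0.0],"yaw":-0.008,"claw":1},{"offset":[0.1,0.89,0.0],"yaw":-0.016,"claw":1}]
[{"offset":[0.04,0.45,0.0],"yaw":-0.007,"claw":1},{"offset":[0.07,0.9,0.0],"yaw":-0.015,"claw":1},{"offset":[0.07,0.9,0.0],"yaw":-0.015,"claw":1}]
END [0.4798, 0.2626, 0.13, 182.5]
[ 5.22041638e-01 -3.64651876e-01  4.30000000e-02  1.63060000e+02]
10 [-0.06 -0.1 ]
20 [-0.14 -0.19]
30 [-0.23 -0.26]
40 [-0.33 -0.32]
50 [-0.44 -0.36]
60 [-0.55 -0.37]
70 [-0.67 -0.37]
80 [-0.78 -0.35]
90 [-0.89 -0.31]
```

>>> servo_tool:
  rows:
    - {"offset": [-0.35, 0.02, 0.2], "yaw": 0.004, "claw": 0}
    - {"offset": [-0.71, 0.04, 0.4], "yaw": 0.008, "claw": 0}
    - {"offset": [-0.71, 0.04, 0.4], "yaw": 0.008, "claw": 0}
    - {"offset": [-0.71, 0.04, 0.77], "yaw": 0.008, "claw": 0}
    - {"offset": [-0.71, 0.04, 0.77], "yaw": 0.008, "claw": 0}

```text
time: 32.33
ee_pos: [0.4903, -0.3541, 0.04]
tcp_rot: [179.9, -0.3, 163.1]
wrist_force: [0.7, 0.4, -0.3]
opening: 0.0851
grasp_force: 0.0
```

>>> servo_tool:
  rows:
    - {"offset": [-0.31, 0, 0], "yaw": 0, "claw": 0}
    - {"offset": [-0.31, 0, 0], "yaw": 0, "claw": 0}
    - {"offset": [-0.31, 0, 0], "yaw": 0, "claw": 1}
    - {"offset": [-0.31, 0, 0], "yaw": 0, "claw": 1}
    - {"offset": [-0.31, 0, 0], "yaw": 0, "claw": 1}
    - {"offset": [-0.31, 0, 0], "yaw": 0, "claw": 1}
    - {"offset": [-0.31, 0, 0], "yaw": 0, "claw": 1}
    - {"offset": [-0.31, 0, 0], "yaw": 0, "claw": 1}
    - {"offset": [-0.31, 0, 0], "yaw": 0, "claw": 1}

```text
time: 33.45
ee_pos: [0.5213, -0.3646, 0.0441]
tcp_rot: [-180.0, -0.0, 163.1]
wrist_force: [-4.3, 0.5, 6.6]
opening: 0.0504
grasp_force: 20.5
```

>>> servo_tool:
  rows:
    - {"offset": [0, 0, -0.2], "yaw": 0, "claw": 1}
    - {"offset": [0, 0, -0.4], "yaw": 0, "claw": 1}
    - {"offset": [0, 0, -0.4], "yaw": 0, "claw": 1}

```text
time: 33.83
ee_pos: [0.523, -0.3652, 0.0863]
tcp_rot: [-179.9, 0.2, 163.1]
wrist_force: [0.7, -0.4, -2.1]
opening: 0.0506
grasp_force: 21.3
```

Run:
```python
from plan import *
plan([.522,-.3647,.083,163.06],[(.275,-.29,.1,170,1,0),(.275,.17,.1,180,1,0),(.480,.2627,.1,182.5,1,2)])
```

```text
[{"offset":[0.43,0.0,-0.03],"yaw":-0.006,"claw":1},{"offset":[0.86,0.0,-0.06],"yaw":-0.013,"claw":1}]
[{"offset":[0.43,0.02,-0.02],"yaw":-0.006,"claw":1},{"offset":[0.86,0.03,-0.05],"yaw":-0.013,"claw":1}]
[{"offset":[0.43,0.04,-0.03],"yaw":-0.006,"claw":1},{"offset":[0.86,0.07,-0.06],"yaw":-0.013,"claw":1},{"offset":[0.95,0.48,-0.06],"yaw":-0.018,"claw":1}]
[{"offset":[0.06,0.41,0.0],"yaw":-0.005,"claw":1},{"offset":[0.13,0.82,0.0],"yaw":-0.01,"claw":1}]
[{"offset":[0.05,0.42,0.0],"yaw":-0.005,"claw":1},{"offset":[0.1,0.83,0.0],"yaw":-0.01,"claw":1}]
[{"offset":[0.04,0.42,0.0],"yaw":-0.005,"claw":1},{"offset":[0.08,0.84,0.0],"yaw":-0.01,"claw":1}]
[{"offset":[0.03,0.41,0.0],"yaw":-0.005,"claw":1},{"offset":[0.05,0.83,0.0],"yaw":-0.01,"claw":1}]
[{"offset":[0.02,0.42,0.0],"yaw":-0.005,"claw":1},{"offset":[0.03,0.84,0.0],"yaw":-0.01,"claw":1}]
[{"offset":[-0.41,0.18,0.0],"yaw":-0.003,"claw":1},{"offset":[-0.82,0.37,0.0],"yaw":-0.006,"claw":1}]
[{"offset":[-0.41,0.18,0.0],"yaw":-0.002,"claw":1},{"offset":[-0.83,0.35,0.0],"yaw":-0.005,"claw":1}]
[{"offset":[-0.41,0.18,0.0],"yaw":-0.003,"claw":1},{"offset":[-0.41,0.18,0.0],"yaw":-0.003,"claw":1},{"offset":[-0.41,0.18,0.0],"yaw":-0.003,"claw":1}]
END [0.4798, 0.2631, 0.1, 182.5]
```

>>> servo_tool:
  rows:
    - {"offset": [0.43, 0, -0.03], "yaw": -0.006, "claw": 1}
    - {"offset": [0.86, 0, -0.06], "yaw": -0.013, "claw": 1}

```text
time: 34.08
ee_pos: [0.4385, -0.339, 0.0886]
tcp_rot: [180.0, -0.1, 165.5]
wrist_force: [-0.8, -0.6, -0.3]
opening: 0.0505
grasp_force: 21.5
```

>>> servo_tool:
  rows:
    - {"offset": [0.43, 0.02, -0.02], "yaw": -0.006, "claw": 1}
    - {"offset": [0.86, 0.03, -0.05], "yaw": -0.013, "claw": 1}

```text
time: 34.33
ee_pos: [0.3557, -0.3144, 0.094]
tcp_rot: [180.0, -0.0, 167.9]
wrist_force: [-0.3, -0.1, -0.3]
opening: 0.0506
grasp_force: 21.5
```

>>> servo_tool:
  rows:
    - {"offset": [0.43, 0.04, -0.03], "yaw": -0.006, "claw": 1}
    - {"offset": [0.86, 0.07, -0.06], "yaw": -0.013, "claw": 1}
    - {"offset": [0.95, 0.48, -0.06], "yaw": -0.018, "claw": 1}

```text
time: 34.7
ee_pos: [0.2723, -0.2484, 0.1003]
tcp_rot: [-180.0, 0.0, 170.8]
wrist_force: [0.5, 0.9, -1.0]
opening: 0.0504
grasp_force: 21.5
```

>>> servo_tool:
  rows:
    - {"offset": [0.06, 0.41, 0], "yaw": -0.005, "claw": 1}
    - {"offset": [0.13, 0.82, 0], "yaw": -0.01, "claw": 1}

```text
time: 34.95
ee_pos: [0.2739, -0.164, 0.1002]
tcp_rot: [-180.0, 0.0, 172.8]
wrist_force: [0.8, 0.1, -1.5]
opening: 0.0504
grasp_force: 21.5
```

>>> servo_tool:
  rows:
    - {"offset": [0.05, 0.42, 0], "yaw": -0.005, "claw": 1}
    - {"offset": [0.1, 0.83, 0], "yaw": -0.01, "claw": 1}

```text
time: 35.2
ee_pos: [0.2744, -0.0802, 0.1002]
tcp_rot: [-180.0, 0.0, 174.6]
wrist_force: [1.1, 0.4, -0.9]
opening: 0.0504
grasp_force: 21.5
```

>>> servo_tool:
  rows:
    - {"offset": [0.04, 0.42, 0], "yaw": -0.005, "claw": 1}
    - {"offset": [0.08, 0.84, 0], "yaw": -0.01, "claw": 1}

```text
time: 35.45
ee_pos: [0.2743, 0.0043, 0.1003]
tcp_rot: [180.0, 0.1, 176.5]
wrist_force: [1.4, 0.9, -2.3]
opening: 0.0507
grasp_force: 21.5
```

>>> servo_tool:
  rows:
    - {"offset": [0.03, 0.41, 0], "yaw": -0.005, "claw": 1}
    - {"offset": [0.05, 0.83, 0], "yaw": -0.01, "claw": 1}

```text
time: 35.7
ee_pos: [0.2745, 0.0876, 0.1004]
tcp_rot: [180.0, 0.1, 178.3]
wrist_force: [0.6, -1.0, -0.9]
opening: 0.0506
grasp_force: 21.5
```

>>> servo_tool:
  rows:
    - {"offset": [0.02, 0.42, 0], "yaw": -0.005, "claw": 1}
    - {"offset": [0.03, 0.84, 0], "yaw": -0.01, "claw": 1}

```text
time: 35.95
ee_pos: [0.2739, 0.1718, 0.1003]
tcp_rot: [180.0, 0.0, -179.9]
wrist_force: [1.9, -0.6, -1.2]
opening: 0.0504
grasp_force: 21.5
```

>>> servo_tool:
  rows:
    - {"offset": [-0.41, 0.18, 0], "yaw": -0.003, "claw": 1}
    - {"offset": [-0.82, 0.37, 0], "yaw": -0.006, "claw": 1}

```text
time: 36.2
ee_pos: [0.357, 0.2087, 0.1003]
tcp_rot: [180.0, 0.0, -178.7]
wrist_force: [0.8, -0.3, -0.0]
opening: 0.0503
grasp_force: 21.5
```

>>> servo_tool:
  rows:
    - {"offset": [-0.41, 0.18, 0], "yaw": -0.002, "claw": 1}
    - {"offset": [-0.83, 0.35, 0], "yaw": -0.005, "claw": 1}

```text
time: 36.45
ee_pos: [0.4397, 0.2446, 0.0999]
tcp_rot: [180.0, -0.0, -177.9]
wrist_force: [0.6, 0.8, -0.3]
opening: 0.0499
grasp_force: 21.5
```

>>> servo_tool:
  rows:
    - {"offset": [-0.41, 0.18, 0], "yaw": -0.003, "claw": 1}
    - {"offset": [-0.41, 0.18, 0], "yaw": -0.003, "claw": 1}
    - {"offset": [-0.41, 0.18, 0], "yaw": -0.003, "claw": 1}

```text
time: 36.83
ee_pos: [0.4783, 0.2631, 0.0997]
tcp_rot: [-180.0, -0.1, -177.4]
wrist_force: [0.2, -0.2, -1.6]
opening: 0.0504
grasp_force: 21.6
```

```bash
cat > jar3.py <<'E'
from h import *
import sys
im,d=grab('scene');W=cloud('scene',d)
if len(sys.argv)>1: cv2.imwrite('pics/'+sys.argv[1],cv2.resize(cv2.cvtColor(im,cv2.COLOR_RGB2BGR)[190:330,270:430],None,fx=4,fy=4,interpolation=cv2.INTER_CUBIC))
hsv=cv2.cvtColor(im,cv2.COLOR_RGB2HSV);X,Y,Z=[W[...,i] for i in range(3)]
a=np.radians(2.5);xc=np.array([np.cos(a),np.sin(a)]);yc=np.array([-xc[1],xc[0]]);A=np.array([.5149,.2641])
P=np.stack([X,Y],-1)-A;s=P@xc;t=P@yc
m=((hsv[...,0]<8)|(hsv[...,0]>172))&(hsv[...,1]>150)&(abs(s)<.12)&(abs(t)<.1)&(Z<.15)
m=cv2.erode(m.astype(np.uint8),np.ones((2,2)))>0
hull=cv2.convexHull(np.stack([s[m],Z[m]],1).astype(np.float32))[:,0]
print(m.sum(),'s,z hull',np.round(hull*1000).astype(int).tolist(),'t',np.round(np.percentile(t[m],[2,98]),3))
o=get_obs();e=o['ee_pos'];print('tcp s,t,z',((e[:2]-A)@xc).round(4),((e[:2]-A)@yc).round(4),e[2].round(4),o['wrist_force'].round(1),o['opening'].round(4))
E
python3 jar3.py k1.png
```

```text
526 s,z hull [[38, 102], [37, 111], [37, 114], [31, 118], [12, 119], [0, 120], [-5, 120], [-8, 119], [-11, 117], [-11, 116], [-38, 7], [-1, 3], [33, 65], [34, 67], [35, 74], [37, 91]] t [-0.022  0.03 ]Traceback (most recent call last):
  File "jar3.py", line 12, in <module>
    o=get_obs();e=o['ee_pos'];print('tcp s,t,z',((e[:2]-A)@xc).round(4),((e[:2]-A)@yc).round(4),e[2].round(4),o['wrist_force'].round(1),o['opening'].round(4))
                                                                                                                                        ^^^^^^^^^^^^^^^^^^
AttributeError: 'float' object has no attribute 'round'
```

View pics/k1.png

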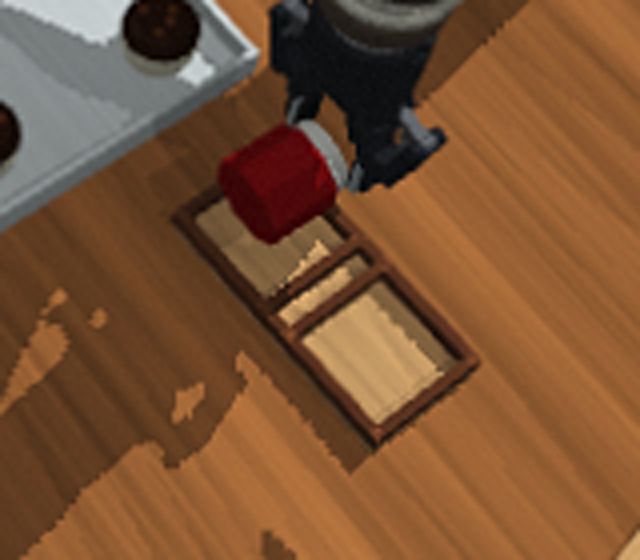

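>>> servo_tool:
  rows:
    - {"offset": [0.05, 0, 0.2], "yaw": 0, "claw": 1}
    - {"offset": [0.05, 0, 0.4], "yaw": 0, "claw": 1}
    - {"offset": [0.05, 0, 0.5], "yaw": 0, "claw": 1}
    - {"offset": [0.05, 0, 0.5], "yaw": 0, "claw": 1}
    - {"offset": [0, 0, 0.5], "yaw": 0, "claw": 1}
    - {"offset": [0, 0, 0.5], "yaw": 0, "claw": 1}

```text
time: 37.62
ee_pos: [0.4795, 0.2635, 0.051]
tcp_rot: [180.0, 0.1, -177.4]
wrist_force: [-0.2, 0.4, -1.4]
opening: 0.0505
grasp_force: 22.2
```

>>> servo_tool:
  rows:
    - {"offset": [-0.03, 0, 0], "yaw": 0, "claw": 1}
    - {"offset": [-0.06, 0, 0], "yaw": 0, "claw": 1}
    - {"offset": [-0.06, 0, 0], "yaw": 0, "claw": 1}

```text
time: 38.0
ee_pos: [0.4851, 0.2636, 0.0503]
tcp_rot: [180.0, -0.0, -177.4]
wrist_force: [-0.2, -0.4, -1.4]
opening: 0.0506
grasp_force: 22.3
```

```bash
sed -i "s/o\['opening'\].round(4)/o['opening']/" jar3.py; python3 jar3.py
```

```text
488 s,z hull [[44, 71], [22, 71], [-2, 70], [-4, 69], [-5, 66], [-6, 64], [-6, 60], [-7, 33], [-7, 7], [3, 5], [24, 5], [40, 20], [40, 22], [41, 26], [43, 34], [44, 45], [44, 51]] t [-0.022  0.03 ]
tcp s,t,z -0.0299 0.0008 0.0502 [ 0.4 -0.6 -1.4] 0.05037719268598938
```

>>> servo_tool:
  rows:
    - {"offset": [0, 0, 0.02], "yaw": 0, "claw": 1}
    - {"offset": [-0.03, 0, 0.02], "yaw": 0, "claw": 1}
    - {"offset": [-0.05, 0, 0.02], "yaw": 0, "claw": 1}
    - {"offset": [-0.05, 0, 0.02], "yaw": 0, "claw": 1}

```text
time: 38.55
ee_pos: [0.486, 0.2626, 0.0472]
tcp_rot: [-179.9, -0.5, -177.4]
wrist_force: [-20.0, -6.5, 7.4]
opening: 0.0504
grasp_force: 25.5
```

>>> servo_tool:
  rows:
    - {"offset": [-0.03, 0, 0], "yaw": 0, "claw": 1}
    - {"offset": [-0.05, 0, 0], "yaw": 0, "claw": 1}
    - {"offset": [-0.05, 0, 0], "yaw": 0, "claw": 1}

```text
time: 38.92
ee_pos: [0.4897, 0.2615, 0.0469]
tcp_rot: [-179.7, -0.7, -177.4]
wrist_force: [-26.0, -11.6, 11.0]
opening: 0.0507
grasp_force: 33.2
```

```bash
python3 jar3.py
```

```text
487 s,z hull [[43, 44], [43, 66], [40, 69], [20, 70], [-2, 69], [-5, 65], [-6, 63], [-7, 61], [-8, 56], [-12, 5], [9, 4], [24, 6], [39, 20], [40, 21], [41, 24], [42, 28], [43, 35], [43, 38]] t [-0.024  0.029]
tcp s,t,z -0.0253 -0.0015 0.0469 [-25.4 -11.5  11.9] 0.05019630206622287
```

>>> servo_tool:
  rows:
    - {"offset": [0.02, 0, -0.05], "yaw": 0, "claw": 1}
    - {"offset": [0.01, 0, -0.1], "yaw": 0, "claw": 1}
    - {"offset": [0, 0, -0.15], "yaw": 0, "claw": 1}
    - {"offset": [-0.02, 0, -0.19], "yaw": 0, "claw": 1}
    - {"offset": [-0.02, 0, -0.19], "yaw": 0, "claw": 1}

```text
time: 39.6
ee_pos: [0.4971, 0.2643, 0.0676]
tcp_rot: [180.0, 0.0, -177.4]
wrist_force: [-3.4, 0.6, -1.9]
opening: 0.0509
grasp_force: 33.0
```

```bash
python3 jar3.py
```

```text
457 s,z hull [[53, 70], [53, 72], [51, 76], [47, 77], [46, 78], [31, 82], [17, 84], [11, 85], [9, 84], [7, 81], [-15, 4], [6, 6], [26, 11], [43, 28], [44, 30], [45, 33], [51, 57]] t [-0.021  0.032]
tcp s,t,z -0.018 0.001 0.0674 [-2.7  0.6 -1.7] 0.05025251079929145
```

>>> servo_tool:
  rows:
    - {"offset": [0.1, 0, 0], "yaw": 0, "claw": 1}
    - {"offset": [0.1, 0, 0.08], "yaw": 0, "claw": 1}
    - {"offset": [0.1, 0, 0.08], "yaw": 0, "claw": 1}
    - {"offset": [0.04, 0, 0.08], "yaw": 0, "claw": 1}
    - {"offset": [-0.01, 0, 0.08], "yaw": 0, "claw": 1}
    - {"offset": [-0.04, 0, 0.05], "yaw": 0, "claw": 1}
    - {"offset": [-0.07, 0, 0.01], "yaw": 0, "claw": 1}
    - {"offset": [-0.11, 0, -0.02], "yaw": 0, "claw": 1}
    - {"offset": [-0.16, 0, -0.05], "yaw": 0, "claw": 1}
    - {"offset": [-0.16, 0, -0.05], "yaw": 0, "claw": 1}

```text
time: 40.9
ee_pos: [0.5096, 0.2645, 0.0726]
tcp_rot: [-180.0, -0.4, -177.4]
wrist_force: [-23.7, -1.3, 13.0]
opening: 0.0504
grasp_force: 57.8
```

```bash
python3 jar3.py
```

```text
422 s,z hull [[63, 64], [55, 72], [27, 85], [23, 85], [19, 79], [2, 44], [-12, 5], [-7, 6], [1, 6], [40, 24], [44, 28], [50, 37], [61, 58]] t [-0.02   0.031]
tcp s,t,z -0.0053 0.0007 0.0726 [-24.1  -2.   12.5] 0.05017448570467039
```

>>> servo_tool:
  rows:
    - {"offset": [0, 0, -0.02], "yaw": 0, "claw": 1}
    - {"offset": [-0.03, 0, -0.05], "yaw": 0, "claw": 1}
    - {"offset": [-0.08, 0, -0.08], "yaw": 0, "claw": 1}
    - {"offset": [-0.13, 0, -0.1], "yaw": 0, "claw": 1}
    - {"offset": [-0.19, 0, -0.12], "yaw": 0, "claw": 1}
    - {"offset": [-0.19, 0, -0.12], "yaw": 0, "claw": 1}

```text
time: 41.7
ee_pos: [0.5317, 0.2657, 0.0866]
tcp_rot: [180.0, -0.0, -177.4]
wrist_force: [-10.9, -3.8, 16.5]
opening: 0.05
grasp_force: 51.9
```

```bash
python3 jar3.py k2.png
```

```text
368 s,z hull [[80, 51], [78, 55], [69, 69], [55, 89], [53, 89], [46, 84], [40, 81], [26, 60], [12, 2], [33, 7], [77, 43], [80, 48]] t [-0.02   0.031]
tcp s,t,z 0.0167 0.0008 0.0865 [-12.7  -3.   15.9] 0.05052791172676361
```

View pics/k2.png

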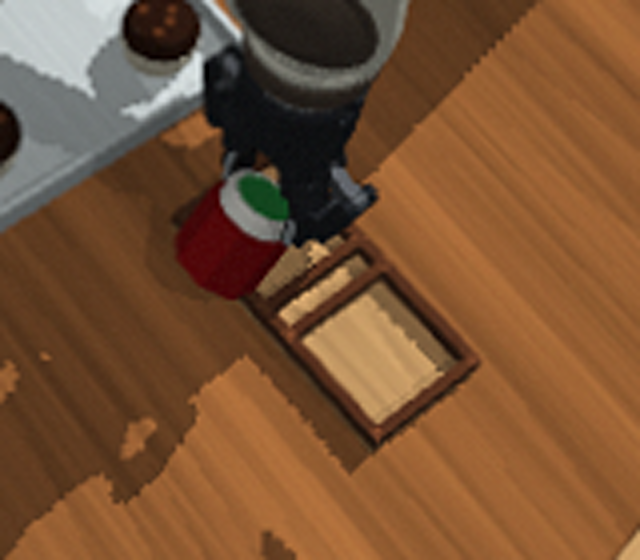

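>>> servo_tool:
  rows:
    - {"offset": [0, 0, -0.2], "yaw": 0, "claw": 1}
    - {"offset": [0, 0, -0.5], "yaw": 0, "claw": 1}
    - {"offset": [0.3, 0, -0.5], "yaw": 0, "claw": 1}
    - {"offset": [0.55, 0, -0.5], "yaw": 0, "claw": 1}
    - {"offset": [0.55, 0, -0.5], "yaw": 0, "claw": 1}
    - {"offset": [0.55, 0, -0.5], "yaw": 0, "claw": 1}

```text
time: 42.5
ee_pos: [0.4776, 0.2634, 0.1345]
tcp_rot: [180.0, 0.1, -177.4]
wrist_force: [-0.3, 0.4, -1.7]
opening: 0.0501
grasp_force: 45.5
```

```bash
python3 jar3.py k3.png
```

```text
402 s,z hull [[27, 101], [27, 105], [13, 126], [1, 137], [-1, 137], [-3, 137], [-8, 134], [-13, 129], [-16, 124], [-23, 116], [-30, 105], [-40, 9], [-34, 6], [26, 97]] t [-0.018  0.031]
tcp s,t,z -0.0372 0.0009 0.1344 [ 0.2  1.2 -1.5] 0.050296120871687305
```

View pics/k3.png

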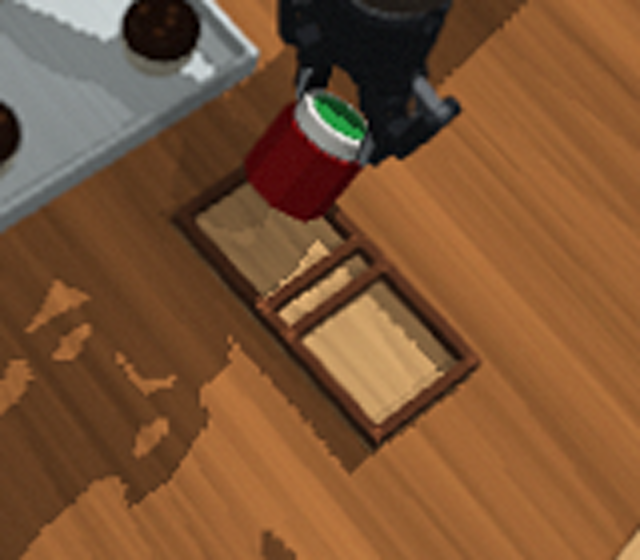

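>>> servo_tool:
  rows:
    - {"offset": [0.1, 0, 0.2], "yaw": 0, "claw": 1}
    - {"offset": [0.1, 0, 0.45], "yaw": 0, "claw": 1}
    - {"offset": [0.1, 0, 0.54], "yaw": 0, "claw": 1}
    - {"offset": [0.1, 0, 0.54], "yaw": 0, "claw": 1}
    - {"offset": [0.1, 0, 0.54], "yaw": 0, "claw": 1}

```text
time: 43.18
ee_pos: [0.4674, 0.2629, 0.081]
tcp_rot: [180.0, 0.0, -177.4]
wrist_force: [0.9, -0.2, -1.3]
opening: 0.0505
grasp_force: 44.4
```

>>> servo_tool:
  rows:
    - {"offset": [0, 0, 0.02], "yaw": 0, "claw": 1}
    - {"offset": [0, 0, 0.04], "yaw": 0, "claw": 1}
    - {"offset": [0, 0, 0.04], "yaw": 0, "claw": 1}

```text
time: 43.55
ee_pos: [0.4682, 0.2632, 0.0783]
tcp_rot: [179.9, 0.2, -177.4]
wrist_force: [2.2, -0.2, 9.3]
opening: 0.0504
grasp_force: 45.3
```

```bash
python3 jar3.py
```

```text
353 s,z hull [[19, 52], [-4, 80], [-8, 83], [-13, 82], [-21, 76], [-31, 65], [-38, 52], [-40, 18], [-11, 25], [-4, 28], [7, 32], [16, 40], [19, 45], [19, 48]] t [-0.019  0.032]
tcp s,t,z -0.0467 0.0012 0.0783 [ 2.4 -0.4  9.1] 0.05038230035637539
```

>>> servo_tool:
  rows:
    - {"offset": [-0.07, 0, -0.01], "yaw": 0, "claw": 1}
    - {"offset": [-0.14, 0, -0.01], "yaw": 0, "claw": 1}
    - {"offset": [-0.21, 0, -0.01], "yaw": 0, "claw": 1}
    - {"offset": [-0.26, 0, 0], "yaw": 0, "claw": 1}
    - {"offset": [-0.26, 0, 0], "yaw": 0, "claw": 1}

```text
time: 44.22
ee_pos: [0.4937, 0.2644, 0.0781]
tcp_rot: [179.9, 0.1, -177.4]
wrist_force: [-0.1, -1.3, 9.6]
opening: 0.0508
grasp_force: 34.7
```

```bash
python3 jar3.py
```

```text
256 s,z hull [[31, 28], [27, 53], [22, 70], [17, 69], [-1, 66], [-12, 54], [-15, 43], [-14, 32], [-11, 12], [3, 12], [14, 13], [25, 16], [29, 19]] t [-0.018  0.032]
tcp s,t,z -0.0213 0.0012 0.0781 [-0.7 -0.1  9.1] 0.05057910930657221
```

>>> servo_tool:
  rows:
    - {"offset": [-0.06, 0, -0.02], "yaw": 0, "claw": 1}
    - {"offset": [-0.1, 0, -0.02], "yaw": 0, "claw": 1}
    - {"offset": [-0.1, 0, -0.02], "yaw": 0, "claw": 0.3}
    - {"offset": [-0.1, 0, -0.02], "yaw": 0, "claw": 0.1}
    - {"offset": [-0.1, 0, -0.02], "yaw": 0, "claw": 0}
    - {"offset": [-0.1, 0, -0.02], "yaw": 0, "claw": 0}
    - {"offset": [-0.1, 0, -0.4], "yaw": 0, "claw": 0}
    - {"offset": [-0.1, 0, -0.9], "yaw": 0, "claw": 0}
    - {"offset": [0.4, 0, -0.9], "yaw": 0, "claw": 0}
    - {"offset": [0.9, 0, -0.9], "yaw": 0, "claw": 0}

```text
time: 45.52
ee_pos: [0.4023, 0.2599, 0.1668]
tcp_rot: [180.0, 0.1, -177.5]
wrist_force: [-1.0, 0.3, 0.7]
opening: 0.0853
grasp_force: 0.0
```

>>> servo_tool:
  rows:
    - {"offset": [0.5, 0, 0], "yaw": 0, "claw": 0}
    - {"offset": [1, 0, 0], "yaw": 0, "claw": 0}
    - {"offset": [1, 0, 0], "yaw": 0, "claw": 0}
    - {"offset": [1, 0, 0], "yaw": 0, "claw": 0}

```text
time: 46.02
ee_pos: [0.3033, 0.2557, 0.1666]
tcp_rot: [180.0, 0.1, -177.4]
wrist_force: [0.2, -0.4, -0.2]
opening: 0.0854
grasp_force: 0.0
```

```bash
python3 jar3.py; python3 look.py t8.png
python3 - <<'E'
from h import *
im,d=grab('scene','s9.png');W=cloud('scene',d)
hsv=cv2.cvtColor(im,cv2.COLOR_RGB2HSV);X,Y,Z=[W[...,i] for i in range(3)]
g=(abs(X-.515)<.06)&(abs(Y-.264)<.06)&(Z>.045)&(hsv[...,1]<60);print('lid white',g.sum(),np.round([np.median(X[g]),np.median(Y[g])],4),np.percentile(Z[g],[5,50,95]))
g=(abs(X-.515)<.06)&(abs(Y-.264)<.06)&(Z>.045)&(hsv[...,0]>40)&(hsv[...,0]<85)&(hsv[...,1]>80);print('green',g.sum(),X[g].mean(),Y[g].mean(),np.percentile(Z[g],[5,50,95]))
A=np.c_[X[g],Y[g],np.ones(g.sum())];print('slope',np.linalg.lstsq(A,Z[g],rcond=None)[0])
E
```

```text
180 s,z hull [[43, 42], [42, 56], [40, 61], [0, 57], [-1, 51], [-1, 33], [0, 19], [2, 10], [15, 4], [30, 4], [36, 13], [40, 21], [41, 23], [41, 24], [43, 34]] t [-0.011  0.031]
tcp s,t,z -0.2114 0.0008 0.1664 [ 0.2 -0.1 -1. ] 0.08534930822075126
125 [ 0.6444 -0.0181] z [0.042 0.045 0.047] circ [ 0.6455 -0.0187] 0.023
177 [0.6389 0.1019] z [0.042 0.045 0.047] circ [0.6412 0.1009] 0.024
136 [ 0.6365 -0.1315] z [0.042 0.045 0.047] circ [ 0.6395 -0.1332] 0.024
150 [ 0.5651 -0.0179] z [0.042 0.045 0.047] circ [ 0.5662 -0.0174] 0.024
188 [0.4865 0.1005] z [0.042 0.045 0.048] circ [0.4869 0.1012] 0.024
201 [ 0.4857 -0.0188] z [0.042 0.045 0.048] circ [ 0.4856 -0.0192] 0.024
148 [ 0.4865 -0.135 ] z [0.042 0.045 0.048] circ [ 0.4866 -0.134 ] 0.024
lid white 142 [0.5352 0.2721] [0.0604653  0.06973178 0.07335663]
green 160 0.5262420260015245 0.26655970780366156 [0.06767814 0.07092821 0.07435096]
slope [0.00372151 0.01597835 0.06475099]
```

View pics/s9.png

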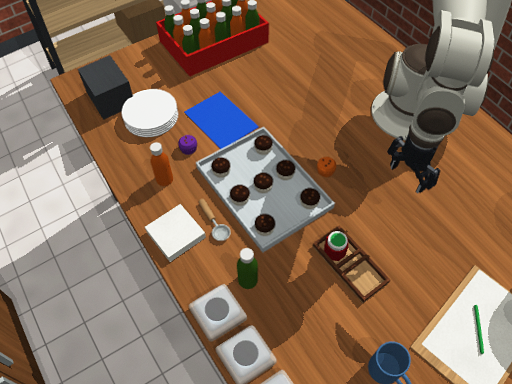

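The jar stands level, lid up, with its top at about 0.071 m where 0.070 m is expected. All seven muffins lie flat and well spaced, and the bystanders haven't moved.

```bash
python3 -c "
from workcell import *
print(job_done())"
```

```text
the job is handed in; nothing more can be done
None
```

The job is handed in, with no verdict returned yet: all seven muffins are spread in one layer over the tray (four corners, three halfway along), the one jar stands lid up in a caddy pocket, and the bottles and spoon were left alone.

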